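Build up the analyser's two colour-coded wheel hubs

ROBOT

A 7-joint arm with a two-finger parallel gripper is mounted at the origin on the work surface. World frame = base frame: x ahead of the robot, y to its left, z up, the work surface at z = 0. Lengths are in m, angles in degrees, forces in N, time in s.
With the tool pointing down it reaches from about 0.425 to 0.825 m from the base axis. Payload 3.6 kg.
Tool frame: the origin (TCP) lies on the centre line of the jaws, within the pads' length; the fingertips stand 19 mm ahead of it and the grasp point (between the pads) is the TCP; z points along the fingers, y is the line along which they close (so a half turn about z gives the same grasp; the last joint's range is limited). The gripper opens to 93 mm and grips with 3 to 60 N. Pads are 15 mm wide; open, the fingers measure 128 mm over their backs; the gripper's body (75 mm by 188 mm) begins 65 mm behind the grasp point.
Start: joints at [-76.69, 35.231, -0.722, 81.555, 0.464, 63.22, -2.315], TCP at [0.166, 0.628, 0.238] pointing down, gripper open.
Joint ranges: [-178.69, 178.69], [-17.37, 117.87], [-77.05, 75.6], [15.02, 138.74], [-78.02, 258.01], [0.78, 113.62], [-162.83, 162.83]. Speed limits (degrees/s): [159.86, 159.86, 180, 180, 180, 180, 180].

INTERFACE

Orientations are given as a 3x3 rotation matrix whose columns are the frame's x, y, z axes.
In Python, from bench import sense, camera, job, find_in gives the robot as it stands. The module is installed in compiled form; this text tells all that it offers.
- The arm moves only by the shell command python3 -m pendant 'ROWS'. ROWS is JSON, a list of rows, each an object of numbers: "dx", "dy", "dz": the shift along the tool's x, y, z in mm; "rx", "ry", "rz": the turn, a rotation vector about the tool's x, y, z in degrees; "fingers": the opening, from 0 (shut) to 1 (fully open). In form: [{"dx": .., "dy": .., "dz": .., "rx": .., "ry": .., "rz": .., "fingers": ..}, ...]. A call has 1 to 12 rows; each row is the pose to reach, as a shift and turn from the pose commanded when the call began, along the tool's axes at that moment; what a row does not reach only later rows make up. A row lasts 1/8 s, in which the tool goes at most 62.5 mm and 10.7 degrees, less where a joint would pass 70% of its speed; a pose out of reach is approached as far as the arm can. A call with a gripper value outside its range is refused whole. The fingers move at their own pace and stop on an object; the grip force is fixed at half the most. Time passes only in rows, so rows that repeat a pose let the fingers close. It gives the time, the measured TCP pose, the force, the opening and the grip force at its end, in the units of the state.
- sense(): the state, without advancing time (a new reading comes with each control period).
- camera(name): name is "scene" or "side" or "wrist"; returns a dict with "image" (420x560x3 uint8, blue, green, red), "vfov" (degrees; the focal length in pixels is half the picture's height over the tangent of half this angle, whatever the lens; pixels are square), "cx", "cy" (the principal point, pixels), "xyz" and "attitude" of the camera in the world; the wrist camera has in their place "T_tool_cam" (4x4, takes a point from camera to tool coordinates, whose origin is the TCP and whose axes are the flange's). Camera axes: x right, y down, z forward; pixel columns grow to the right and rows downward; lengths in m; the calibration is good to about 2 mm. A picture is of the moment at which its call begins: read the wrist's pose just before it. There is no depth.
- job.sign_off(): hands the job in; it is judged then, once.
Trained networks look in a picture, given as the dict that the camera call returned (one of the last four; its "shot" number tells which), for a name from the list of things; names that differ only in an ending like _2 or _b are one class to them, and where a whole thing is asked for, a point or a joint stands for the part that bears it (a point fixed in the world has none). Each returns a list of dicts, best first, with "p" (0 to 1); they miss things now and then, are a little off and sometimes report something else, mostly with a low value. They report only what shows in the picture. A call takes as long as a camera call. They do not tell look-alikes from the thing itself.
- find_in(picture, label): "at" ([x, y, z] in m, in the coordinates of the camera as it stood for that picture, good to about 4 mm: the middle of the surface that is visible of it).
The state is a dict: "time": time; "q": joint angles; "qvel": joint speeds; "tau": joint torques, N m; "eef_pos": TCP position; "tool_rot": TCP orientation; "ft_force": force on the tool from outside, world axes, zero at the start; "torque": the same for the moment, N m; "gripper_width": finger opening in m; "gripper_force": force on a finger pad.
Only numpy, scipy, OpenCV 4.12 (cv2) and the standard library are available. Lean on these libraries where they do the work, as an engineer would, in place of code of your own. Each camera call takes 0.05 s, during which the arm holds its last target. There are 200 camera calls.

TASK

Build up the two analyser wheel hubs on the lab bench: thread every spacer ring that is on the bench onto the spindle of the hub of its own colour, seated flat, with the largest at the bottom and each smaller one above it, and finish each stack with the cap of that colour threaded on top. The numbers of spacers differ from day to day. Leave the tube rack, the mouse and the pen pot where they are.

Things in the scene. Friction and masses are not known exactly. Their poses are not given: they have to be found in the camera images.
- blue_seat (a point): The blue hub, fixed to the bench: a grey round foot 92 mm across and 8 mm high, on it a disc of blue 80 mm across and 4 mm thick, and from its middle a vertical steel spindle 18 mm in diameter that stands 74 mm above the blue disc (its top 8 mm taper to 10 mm). This point is on the spindle's axis at the disc's top face, 12 mm above the bench, where the first spacer comes to rest; z is up.
- blue_tip (a point): Centre of the top end of the blue hub's spindle, 74 mm above blue_seat.
- orange_seat (a point): The orange hub, fixed to the bench: a grey round foot 92 mm across and 8 mm high, on it a disc of orange 80 mm across and 4 mm thick, and from its middle a vertical steel spindle 18 mm in diameter that stands 74 mm above the orange disc (its top 8 mm taper to 10 mm). This point is on the spindle's axis at the disc's top face, 12 mm above the bench, where the first spacer comes to rest; z is up.
- orange_tip (a point): Centre of the top end of the orange hub's spindle, 74 mm above orange_seat.
- blue_large_mid (a point): The blue large spacer: a flat blue ring, outside diameter 70 mm, through-hole 23 mm, 20 mm thick, the same on both sides. The point is its centre, half-way up, on the hole's axis; z is that axis. Not always present.
- blue_medium_mid (a point): The blue medium spacer: a flat blue ring, outside diameter 58 mm, through-hole 23 mm, 20 mm thick, the same on both sides. The point is its centre, half-way up, on the hole's axis; z is that axis. Not always present.
- blue_small_mid (a point): The blue small spacer: a flat blue ring, outside diameter 46 mm, through-hole 23 mm, 20 mm thick, the same on both sides. The point is its centre, half-way up, on the hole's axis; z is that axis. Not always present.
- blue_cap_mid (a point): The blue cap: a round blue flange 64 mm across and 8 mm thick with a black hollow stem 30 mm in diameter and 25 mm long standing on it, 33 mm high in all, through-hole 23 mm from end to end. It stands stem upwards at the start. The point is on the hole's axis half-way up, 16.5 mm above the flange's underside; z points from flange to stem.
- orange_large_mid (a point): The orange large spacer: a flat orange ring, outside diameter 70 mm, through-hole 23 mm, 20 mm thick, the same on both sides. The point is its centre, half-way up, on the hole's axis; z is that axis. Not always present.
- orange_medium_mid (a point): The orange medium spacer: a flat orange ring, outside diameter 58 mm, through-hole 23 mm, 20 mm thick, the same on both sides. The point is its centre, half-way up, on the hole's axis; z is that axis. Not always present.
- orange_small_mid (a point): The orange small spacer: a flat orange ring, outside diameter 46 mm, through-hole 23 mm, 20 mm thick, the same on both sides. The point is its centre, half-way up, on the hole's axis; z is that axis. Not always present.
- orange_cap_mid (a point): The orange cap: a round orange flange 64 mm across and 8 mm thick with a black hollow stem 30 mm in diameter and 25 mm long standing on it, 33 mm high in all, through-hole 23 mm from end to end. It stands stem upwards at the start. The point is on the hole's axis half-way up, 16.5 mm above the flange's underside; z points from flange to stem.
- tube_rack_mid (a point): Bystander: white rack 60 x 200 x 45 mm full of capped sample tubes, 90 mm high in all; the point is its centre at 45 mm height.
- mouse_mid (a point): Bystander: black computer mouse, 100 x 60 x 32 mm; the point is its centre.
- pen_pot_mid (a point): Bystander: grey square pen pot, 75 x 75 x 70 mm, with pens that stick up to 125 mm; the point is the pot's centre.
Things that resemble listed ones, but are neither listed nor needed, are in the scene too. What is shaped like the part that bears orange_medium_mid but black or pink is not meant.

How it is judged:
By the outcome, as a careful person would: the job done as asked, in the order asked, and still so for the second after the job is handed in, with the robot touching nothing.
Of blue_large, blue_medium, blue_small only 2 to 3 are there at a start; the rules pass over those that are not, and their reading is None.
Of orange_large, orange_medium, orange_small only 2 to 3 are there at a start; the rules pass over those that are not, and their reading is None.
At some moment in a run one of blue_large, blue_medium, blue_small, blue_cap, orange_large, orange_medium, orange_small, orange_cap may be knocked a few centimetres aside while the robot is not near it.
Once in a run the grip may slacken for a moment while it holds something.
It also fails if it takes over 200 s, if anything falls off the work surface, if the arm or the gripper's body presses on something with over 40 N, if the wrist force passes 120 N, or if a joint passes its speed limit or range.

## Working session

There is one attempt and no reset: what is moved stays moved. The work goes in short steps, Python scripts to look and compute and a shell command to move; the robot and the scene stay as the last step left them, time stands still between calls to the robot, and variables do not carry over. Pictures are saved under pics/ and viewed, at most 14 in all, crops included, and the job is handed in when it is done.

```bash
mkdir -p pics
cat > h.py <<'E'
import numpy as np, cv2
from bench import sense, camera, job, find_in
def pose(c,s=None):
    if "T_tool_cam" in c:
        T=np.eye(4); T[:3,:3]=np.array(s["tool_rot"]); T[:3,3]=s["eef_pos"]
        return T@np.array(c["T_tool_cam"])
    T=np.eye(4); T[:3,:3]=np.array(c["attitude"]); T[:3,3]=c["xyz"]; return T
def F(c): return c["image"].shape[0]/2/np.tan(np.radians(c["vfov"])/2)
def pix(c,p): f=F(c); return (round(c["cx"]+f*p[0]/p[2]),round(c["cy"]+f*p[1]/p[2]))
def onplane(c,T,u,v,z):
    d=T[:3,:3]@np.array([(u-c["cx"])/F(c),(v-c["cy"])/F(c),1]); o=T[:3,3]
    return o+d*(z-o[2])/d[2]
def grab(n):
    s=sense(); c=camera(n); return c,pose(c,s),s
E
cat > a.py <<'E'
from h import *
L=[a+b for a in("blue_","orange_") for b in("seat","tip","large_mid","medium_mid","small_mid","cap_mid")]+["tube_rack_mid","mouse_mid","pen_pot_mid"]
s=sense();print(s["eef_pos"],np.round(s["tool_rot"],2).tolist(),s["gripper_width"])
for n in("scene","side"):
    c,T,s=grab(n);cv2.imwrite(f"pics/{n}0.png",c["image"]);print(n,T[:3,3].round(3))
    for l in L:
        for r in find_in(c,l)[:3]:
            if r["p"]>.2: print(l,round(r["p"],2),pix(c,r["at"]),(T@np.append(r["at"],1))[:3].round(3))
E
python3 a.py
```

```text
[0.16614848 0.62764708 0.23648371] [[-0.97, 0.26, -0.0], [0.26, 0.97, -0.0], [-0.0, -0.0, -1.0]] 0.09315924798662137
scene [1.357 0.13  0.794]
blue_seat 0.64 (258, 230) [ 0.627 -0.072  0.009]
blue_tip 0.72 (257, 230) [ 0.626 -0.073  0.01 ]
blue_large_mid 0.48 (207, 203) [ 0.562 -0.231  0.018]
blue_medium_mid 0.56 (373, 223) [0.545 0.219 0.016]
blue_small_mid 0.63 (223, 169) [ 0.405 -0.233  0.015]
blue_cap_mid 0.66 (428, 221) [ 0.488  0.365 -0.001]
orange_seat 0.85 (324, 240) [0.632 0.099 0.015]
orange_tip 0.87 (325, 243) [0.633 0.103 0.01 ]
orange_large_mid 0.78 (385, 190) [0.408 0.244 0.021]
orange_medium_mid 0.75 (131, 186) [ 0.539 -0.467  0.016]
orange_medium_mid 0.57 (144, 165) [ 0.441 -0.472  0.018]
orange_medium_mid 0.53 (180, 156) [ 0.382 -0.38   0.022]
orange_cap_mid 0.55 (167, 216) [ 0.622 -0.323  0.004]
tube_rack_mid 0.95 (269, 286) [0.816 0.002 0.044]
mouse_mid 0.61 (180, 255) [ 0.763 -0.227  0.029]
mouse_mid 0.37 (428, 220) [0.487 0.364 0.002]
pen_pot_mid 0.86 (363, 284) [0.769 0.202 0.043]
side [ 0.137 -0.743  0.922]
blue_seat 0.82 (299, 235) [ 0.612 -0.085  0.017]
blue_
[... 389 characters left out ...]
0.55  -0.244  0.021]
orange_seat 0.64 (268, 198) [0.617 0.085 0.011]
orange_seat 0.51 (184, 163) [0.474 0.352 0.008]
orange_seat 0.34 (252, 316) [ 0.388 -0.236  0.022]
orange_tip 0.9 (267, 198) [0.616 0.088 0.009]
orange_large_mid 0.86 (174, 194) [0.392 0.226 0.019]
orange_large_mid 0.43 (182, 163) [0.469 0.356 0.008]
orange_medium_mid 0.97 (331, 398) [ 0.432 -0.478  0.02 ]
orange_medium_mid 0.95 (318, 352) [ 0.466 -0.384  0.02 ]
orange_medium_mid 0.9 (280, 377) [ 0.368 -0.39   0.02 ]
orange_small_mid 0.63 (314, 286) [ 0.554 -0.242  0.022]
orange_cap_mid 0.7 (355, 310) [ 0.603 -0.337  0.007]
tube_rack_mid 0.64 (338, 196) [ 0.773 -0.034  0.039]
mouse_mid 0.64 (373, 254) [ 0.733 -0.24   0.028]
```

View pics/scene0.png

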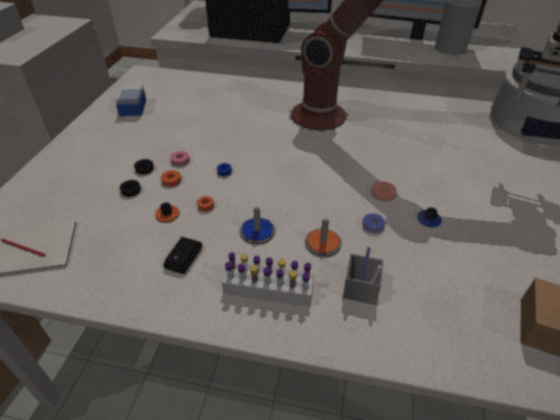

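View pics/side0.png

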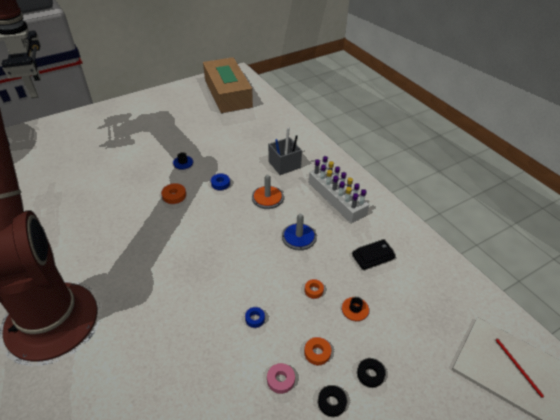

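The pictures show these parts. Pixels are in the side view unless marked.

- **Orange rings:** (174,194) is large, (318,352) is medium and (314,287) is small.
- **Blue rings:** (220,181) and (254,316) are present. Judging by size they are medium and small, with no large on the bench.
- **Caps:** orange at (355,308), blue at (183,161).
- **Look-alikes:** the pink ring at (281,377) and the black rings at (331,400) and (371,372) are not wanted.

Sizes will be confirmed with the wrist camera. I'll go to the orange large first.

```bash
python3 -m pendant '[{"dx":-329,"dy":-320,"dz":20,"rz":-15},{"dx":-329,"dy":-320,"dz":20,"rz":-15},{"dx":-329,"dy":-320,"dz":20,"rz":-15},{"dx":-329,"dy":-320,"dz":20,"rz":-15},{"dx":-329,"dy":-320,"dz":20,"rz":-15},{"dx":-329,"dy":-320,"dz":20,"rz":-15},{"dx":-329,"dy":-320,"dz":20,"rz":-15},{"dx":-329,"dy":-320,"dz":20,"rz":-15},{"dx":-329,"dy":-320,"dz":20,"rz":-15},{"dx":-329,"dy":-320,"dz":20,"rz":-15},{"dx":-329,"dy":-320,"dz":20,"rz":-15},{"dx":-329,"dy":-320,"dz":20,"rz":-15}]'
cat > w.py <<'E'
# measure rings of a colour with the wrist camera: top-face ellipse on plane z
from h import *
import sys
col=sys.argv[1]; z=float(sys.argv[2]); name=sys.argv[3] if len(sys.argv)>3 else None
c,T,s=grab("wrist"); im=c["image"]
hsv=cv2.cvtColor(im,cv2.COLOR_BGR2HSV)
lo,hi=((2,110,60),(16,255,255)) if col=="orange" else ((105,100,40),(130,255,255))
m=cv2.inRange(hsv,np.array(lo),np.array(hi))
m=cv2.morphologyEx(m,cv2.MORPH_OPEN,np.ones((3,3)))
R=np.array(s["tool_rot"])
print("tcp",np.round(s["eef_pos"],4),"yaw",round(np.degrees(np.arctan2(-R[0,1],R[1,1])),2),"tilt",np.round(R[:2,2],3),"w",round(s["gripper_width"],4),"t",s["time"],"cam",T[:3,3].round(3),"view",T[:3,2].round(2))
cs,h=cv2.findContours(m,cv2.RETR_CCOMP,cv2.CHAIN_APPROX_NONE)
for i,k in enumerate(cs):
    if cv2.contourArea(k)<60 or len(k)<8: continue
    P=np.array([onplane(c,T,u,v,z)[:2] for u,v in k[:,0]])
    A=np.c_[P,np.ones(len(P))]; x=np.linalg.lstsq(A,(P**2).sum(1),rcond=None)[0]
    ce=x[:2]/2; r=np.sqrt(x[2]+ce@ce); d=np.hypot(*(P-ce).T)
    (u,v),_=cv2.minEnclosingCircle(k)
    print("outer" if h[0,i,3]<0 else "  hole","px",round(u),round(v),"xy",ce.round(4),"dia",round(2000*r,1),"resid",round(1000*d.std(),1))
if name:
    for r in find_in(c,name)[:3]: print(name,round(r["p"],2),pix(c,r["at"]),(T@np.append(r["at"],1))[:3].round(4))
cv2.imwrite(f"pics/w{c['shot']}.png",im); print("shot",c["shot"])
E
python3 w.py orange 0.02 orange_large_mid
```

```text
tcp [0.1663 0.6283 0.2376] yaw -14.82 tilt [-0. -0.] w 0.093 t 1.6 cam [0.098 0.647 0.384] view [ 0.25 -0.07 -0.97]
shot 3invalid input
```

```bash
python3 -m pendant '[{"dx":-329,"dy":-320,"dz":20,"rx":0,"ry":0,"rz":-15,"fingers":1},{"dx":-329,"dy":-320,"dz":20,"rx":0,"ry":0,"rz":-15,"fingers":1},{"dx":-329,"dy":-320,"dz":20,"rx":0,"ry":0,"rz":-15,"fingers":1},{"dx":-329,"dy":-320,"dz":20,"rx":0,"ry":0,"rz":-15,"fingers":1},{"dx":-329,"dy":-320,"dz":20,"rx":0,"ry":0,"rz":-15,"fingers":1},{"dx":-329,"dy":-320,"dz":20,"rx":0,"ry":0,"rz":-15,"fingers":1},{"dx":-329,"dy":-320,"dz":20,"rx":0,"ry":0,"rz":-15,"fingers":1},{"dx":-329,"dy":-320,"dz":20,"rx":0,"ry":0,"rz":-15,"fingers":1},{"dx":-329,"dy":-320,"dz":20,"rx":0,"ry":0,"rz":-15,"fingers":1},{"dx":-329,"dy":-320,"dz":20,"rx":0,"ry":0,"rz":-15,"fingers":1},{"dx":-329,"dy":-320,"dz":20,"rx":0,"ry":0,"rz":-15,"fingers":1},{"dx":-329,"dy":-320,"dz":20,"rx":0,"ry":0,"rz":-15,"fingers":1}]'
python3 w.py orange 0.02 orange_large_mid
```

```text
time: 3.2
eef_pos: [0.4019, 0.2359, 0.2177]
tool_rot: [[-1.0, -0.006, -0.0], [-0.006, 1.0, 0.0], [0.0, 0.0, -1.0]]
ft_force: [0.3, 0.2, -0.3]
gripper_width: 0.0929
gripper_force: 0.0
tcp [0.4019 0.2359 0.2177] yaw 0.32 tilt [-0.  0.] w 0.0929 t 3.2 cam [0.332 0.236 0.364] view [ 0.26  0.   -0.97]
outer px 153 378 xy [0.6165 0.1042] dia 65.2 resid 10.3
outer px 283 175 xy [0.3945 0.2423] dia 68.4 resid 0.4
  hole px 283 174 xy [0.3933 0.2423] dia 21.5 resid 0.5
orange_large_mid 0.69 (275, 174) [0.3941 0.2348 0.016 ]
shot 4
```

View pics/w4.png

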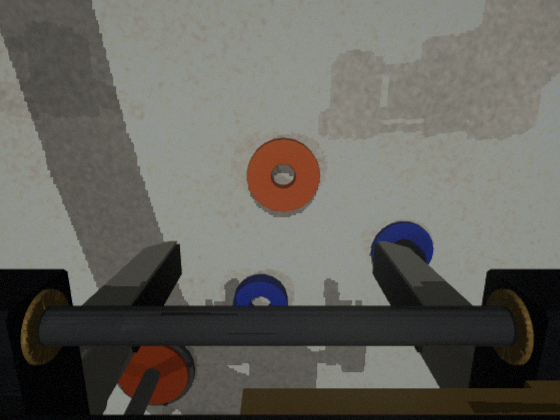

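Wrist view: the orange large ring is at (283,175). Its measured diameter of 68 mm confirms the size, and the space around it is clear. I'll grasp and lift it.

```bash
python3 -m pendant '[{"dx":8,"dy":6,"dz":50,"rx":0,"ry":0,"rz":0.3,"fingers":1},{"dx":8,"dy":6,"dz":100,"rx":0,"ry":0,"rz":0.3,"fingers":1},{"dx":8,"dy":6,"dz":150,"rx":0,"ry":0,"rz":0.3,"fingers":1},{"dx":8,"dy":6,"dz":180,"rx":0,"ry":0,"rz":0.3,"fingers":1},{"dx":8,"dy":6,"dz":195,"rx":0,"ry":0,"rz":0.3,"fingers":1},{"dx":8,"dy":6,"dz":195,"rx":0,"ry":0,"rz":0.3,"fingers":1},{"dx":8,"dy":6,"dz":195,"rx":0,"ry":0,"rz":0.3,"fingers":0},{"dx":8,"dy":6,"dz":195,"rx":0,"ry":0,"rz":0.3,"fingers":0},{"dx":8,"dy":6,"dz":195,"rx":0,"ry":0,"rz":0.3,"fingers":0},{"dx":8,"dy":6,"dz":195,"rx":0,"ry":0,"rz":0.3,"fingers":0},{"dx":8,"dy":6,"dz":195,"rx":0,"ry":0,"rz":0.3,"fingers":0},{"dx":8,"dy":6,"dz":195,"rx":0,"ry":0,"rz":0.3,"fingers":0}]'
python3 -m pendant '[{"dx":0,"dy":0,"dz":-40,"rx":0,"ry":0,"rz":0,"fingers":0},{"dx":0,"dy":0,"dz":-90,"rx":0,"ry":0,"rz":0,"fingers":0},{"dx":0,"dy":0,"dz":-140,"rx":0,"ry":0,"rz":0,"fingers":0},{"dx":0,"dy":0,"dz":-140,"rx":0,"ry":0,"rz":0,"fingers":0},{"dx":-100,"dy":-60,"dz":-140,"rx":0,"ry":0,"rz":0,"fingers":0},{"dx":-100,"dy":-60,"dz":-140,"rx":0,"ry":0,"rz":0,"fingers":0},{"dx":-100,"dy":-60,"dz":-140,"rx":0,"ry":0,"rz":0,"fingers":0},{"dx":-100,"dy":-60,"dz":-140,"rx":0,"ry":0,"rz":0,"fingers":0}]'
python3 w.py orange 0.012 orange_seat
```

```text
time: 4.8
eef_pos: [0.3951, 0.2412, 0.0235]
tool_rot: [[-1.0, 0.002, 0.002], [0.002, 1.0, 0.001], [-0.002, 0.001, -1.0]]
ft_force: [-0.7, -0.8, 6.7]
gripper_width: 0.0702
gripper_force: 30.0
time: 5.8
eef_pos: [0.4928, 0.1804, 0.1611]
tool_rot: [[-1.0, 0.002, -0.004], [0.002, 1.0, -0.001], [0.004, -0.001, -1.0]]
ft_force: [0.1, 0.6, -2.4]
gripper_width: 0.0707
gripper_force: 3.0
tcp [0.4928 0.1804 0.1611] yaw -0.14 tilt [-0.004 -0.001] w 0.0707 t 5.8 cam [0.423 0.181 0.308] view [ 0.25 -0.   -0.97]
outer px 206 359 xy [0.6476 0.1137] dia 34.4 resid 4.0
outer px 269 269 xy [0.5485 0.1777] dia 127.4 resid 8.6
  hole px 276 265 xy [0.5507 0.1805] dia 35.3 resid 2.6
orange_seat 0.63 (191, 333) [0.6197 0.103  0.0138]
shot 5
```

```bash
python3 -m pendant '[{"dx":0,"dy":0,"dz":0,"rx":0,"ry":0,"rz":0,"fingers":0},{"dx":0,"dy":0,"dz":0,"rx":0,"ry":0,"rz":0,"fingers":0}]'
python3 w.py orange 0.158 orange_seat
```

```text
time: 6.15
eef_pos: [0.4937, 0.1812, 0.1627]
tool_rot: [[-1.0, 0.001, -0.0], [0.001, 1.0, 0.0], [0.0, 0.0, -1.0]]
ft_force: [-0.5, 0.1, -0.3]
gripper_width: 0.07
gripper_force: 30.0
tcp [0.4937 0.1812 0.1627] yaw -0.04 tilt [-0.  0.] w 0.07 t 6.15 cam [0.424 0.182 0.309] view [ 0.26 -0.   -0.97]
outer px 204 358 xy [0.5383 0.1468] dia 16.5 resid 2.1
outer px 270 268 xy [0.4881 0.1804] dia 65.1 resid 4.3
  hole px 276 262 xy [0.4892 0.1817] dia 17.5 resid 1.1
orange_seat 0.88 (191, 331) [0.6222 0.1032 0.0118]
shot 6
```

Run:
```python
from h import *
c,T,s=grab("scene")
for n in("orange_tip","orange_seat","orange_large_mid"):
    for r in find_in(c,n)[:2]: print(n,round(r["p"],2),pix(c,r["at"]),(T@np.append(r["at"],1))[:3].round(3))
a=c["image"][120:300,230:430];b=cv2.imread(sorted(__import__("glob").glob("pics/w*.png"),key=lambda f:int(f[6:-4]))[-1])
cv2.imwrite("pics/m1.png",np.hstack([cv2.resize(a,(400,360)),cv2.resize(b,(400,360))]))
```

```text
orange_tip 0.7 (323, 243) [0.634 0.099 0.009]
orange_seat 0.82 (323, 241) [0.631 0.098 0.013]
orange_seat 0.75 (170, 176) [ 0.479 -0.37   0.022]
orange_large_mid 0.95 (367, 170) [0.507 0.18  0.157]
```

View pics/m1.png

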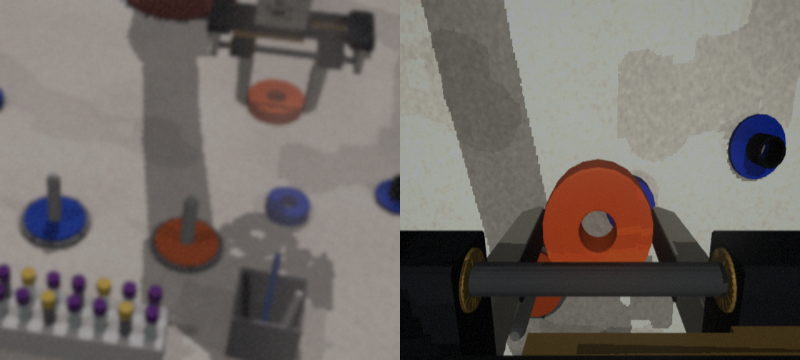

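The grip slackened once at about 5.8 s and has recovered to 30 N. The ring is still held and looks level: wrist half at (600,220), scene half at (275,100). Next I'll move beside the orange hub so the wrist camera sees it unobstructed.

```bash
python3 -m pendant '[{"dx":-50,"dy":10,"dz":-15,"rx":0,"ry":0,"rz":0,"fingers":0},{"dx":-95,"dy":15,"dz":-25,"rx":0,"ry":0,"rz":0,"fingers":0},{"dx":-125,"dy":20,"dz":-30,"rx":0,"ry":0,"rz":0,"fingers":0},{"dx":-125,"dy":20,"dz":-30,"rx":0,"ry":0,"rz":0,"fingers":0},{"dx":-125,"dy":20,"dz":-30,"rx":0,"ry":0,"rz":0,"fingers":0}]'
python3 w.py orange 0.012 orange_tip
```

```text
time: 7.08
eef_pos: [0.6181, 0.2002, 0.1919]
tool_rot: [[-1.0, 0.002, -0.002], [0.002, 1.0, -0.001], [0.002, -0.001, -1.0]]
ft_force: [-0.4, -0.0, -1.9]
gripper_width: 0.07
gripper_force: 30.0
tcp [0.6181 0.2002 0.1919] yaw -0.11 tilt [-0.002 -0.001] w 0.07 t 7.075 cam [0.548 0.201 0.339] view [ 0.25 -0.   -0.97]
outer px 277 264 xy [0.6847 0.2004] dia 137.6 resid 7.5
  hole px 276 260 xy [0.6889 0.2001] dia 37.1 resid 2.1
outer px 163 192 xy [0.6219 0.0991] dia 71.2 resid 11.0
orange_tip 0.66 (171, 185) [0.6155 0.1061 0.0137]
shot 8
```

```bash
ls -t pics | head -1; cp pics/$(ls -t pics|head -1) pics/hub.png
```

```text
w8.png
```

View pics/hub.png

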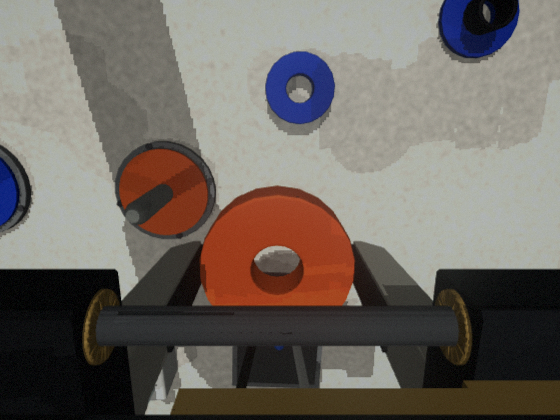

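Image: the orange hub disc is at (163,190), its spindle tip near (132,213), and the ring is held level at (277,262). I'll fit the disc robustly.

```bash
cat > hub.py <<'E'
# robust hub fit from last wrist picture: circle dia 80 on z=.012 ; tip check at z=.086
from h import *
import sys
from scipy.optimize import least_squares
col=sys.argv[1]; gx,gy=float(sys.argv[2]),float(sys.argv[3])
c,T,s=grab("wrist"); hsv=cv2.cvtColor(c["image"],cv2.COLOR_BGR2HSV)
lo,hi=((2,110,60),(16,255,255)) if col=="orange" else ((105,100,40),(130,255,255))
m=cv2.morphologyEx(cv2.inRange(hsv,np.array(lo),np.array(hi)),cv2.MORPH_OPEN,np.ones((3,3)))
cs,_=cv2.findContours(m,cv2.RETR_EXTERNAL,cv2.CHAIN_APPROX_NONE)
P=np.vstack([[onplane(c,T,u,v,.012)[:2] for u,v in k[:,0]] for k in cs if len(k)>20])
x=np.array([gx,gy])
P=P[np.abs(np.hypot(*(P-x).T)-.04)<.015]
for _ in range(3):
    r=least_squares(lambda x:np.hypot(*(P-x).T)-.0395,x,loss="soft_l1",f_scale=.001); x=r.x
    d=np.abs(np.hypot(*(P-x).T)-.0395)
    P=P[d<max(.002,np.median(d)*3)]
print("hub xy",x.round(4),len(P),"med",np.median(d).round(4),"tcp",np.round(s["eef_pos"],4))
inv=np.linalg.inv(T)
for z in(.012,.086):
    p=inv@[x[0],x[1],z,1]; print("z",z,"px",pix(c,p[:3]))
E
python3 hub.py orange 0.618 0.103
```

```text
hub xy [0.6226 0.098 ] 233 med 0.0003 tcp [0.618  0.2003 0.1923]
z 0.012 px (163, 193)
z 0.086 px (132, 216)
```

```bash
python3 -m pendant '[{"dx":-5,"dy":-50,"dz":0,"rx":0,"ry":0,"rz":0,"fingers":0},{"dx":-5,"dy":-85,"dz":0,"rx":0,"ry":0,"rz":0,"fingers":0},{"dx":-5,"dy":-102,"dz":0,"rx":0,"ry":0,"rz":0,"fingers":0},{"dx":-5,"dy":-102,"dz":0,"rx":0,"ry":0,"rz":0,"fingers":0},{"dx":-5,"dy":-102,"dz":40,"rx":0,"ry":0,"rz":0,"fingers":0},{"dx":-5,"dy":-102,"dz":70,"rx":0,"ry":0,"rz":0,"fingers":0},{"dx":-5,"dy":-102,"dz":85,"rx":0,"ry":0,"rz":0,"fingers":0},{"dx":-5,"dy":-102,"dz":95,"rx":0,"ry":0,"rz":0,"fingers":0},{"dx":-5,"dy":-102,"dz":100,"rx":0,"ry":0,"rz":0,"fingers":0},{"dx":-5,"dy":-102,"dz":105,"rx":0,"ry":0,"rz":0,"fingers":0},{"dx":-5,"dy":-102,"dz":105,"rx":0,"ry":0,"rz":0,"fingers":0}]'
```

```text
time: 8.6
eef_pos: [0.6244, 0.0985, 0.0878]
tool_rot: [[-1.0, 0.002, 0.001], [0.002, 1.0, 0.0], [-0.001, 0.0, -1.0]]
ft_force: [-0.6, -0.6, -0.9]
gripper_width: 0.0698
gripper_force: 30.0
```

```bash
python3 -m pendant '[{"dx":0,"dy":0,"dz":20,"rx":0,"ry":0,"rz":0,"fingers":0},{"dx":0,"dy":0,"dz":35,"rx":0,"ry":0,"rz":0,"fingers":0},{"dx":0,"dy":0,"dz":45,"rx":0,"ry":0,"rz":0,"fingers":0},{"dx":0,"dy":0,"dz":50,"rx":0,"ry":0,"rz":0,"fingers":0},{"dx":0,"dy":0,"dz":52,"rx":0,"ry":0,"rz":0,"fingers":0},{"dx":0,"dy":0,"dz":52,"rx":0,"ry":0,"rz":0,"fingers":0}]'
python3 -m pendant '[{"dx":0,"dy":0,"dz":0,"rx":0,"ry":0,"rz":0,"fingers":1},{"dx":0,"dy":0,"dz":0,"rx":0,"ry":0,"rz":0,"fingers":1},{"dx":0,"dy":0,"dz":0,"rx":0,"ry":0,"rz":0,"fingers":1},{"dx":0,"dy":0,"dz":0,"rx":0,"ry":0,"rz":0,"fingers":1},{"dx":0,"dy":0,"dz":-60,"rx":0,"ry":0,"rz":0,"fingers":1},{"dx":0,"dy":0,"dz":-120,"rx":0,"ry":0,"rz":0,"fingers":1},{"dx":0,"dy":0,"dz":-160,"rx":0,"ry":0,"rz":0,"fingers":1},{"dx":60,"dy":0,"dz":-180,"rx":0,"ry":0,"rz":0,"fingers":1},{"dx":100,"dy":0,"dz":-180,"rx":0,"ry":0,"rz":0,"fingers":1},{"dx":100,"dy":0,"dz":-180,"rx":0,"ry":0,"rz":0,"fingers":1},{"dx":100,"dy":0,"dz":-180,"rx":0,"ry":0,"rz":0,"fingers":1}]'
python3 w.py orange 0.032 orange_large_mid;python3 w.py blue 0.02 blue_medium_mid
```

```text
time: 9.35
eef_pos: [0.6246, 0.0984, 0.0361]
tool_rot: [[-1.0, 0.002, 0.001], [0.002, 1.0, 0.0], [-0.001, 0.0, -1.0]]
ft_force: [-0.1, -0.1, -0.5]
gripper_width: 0.0702
gripper_force: 30.0
time: 10.72
eef_pos: [0.5251, 0.0984, 0.216]
tool_rot: [[-1.0, 0.002, 0.002], [0.002, 1.0, 0.0], [-0.002, 0.0, -1.0]]
ft_force: [0.5, -0.0, 0.5]
gripper_width: 0.093
gripper_force: 0.0
tcp [0.5251 0.0984 0.216 ] yaw -0.14 tilt [0.002 0.   ] w 0.093 t 10.725 cam [0.455 0.099 0.362] view [ 0.26 -0.   -0.97]
outer px 276 276 xy [0.6113 0.0978] dia 68.6 resid 10.4
orange_large_mid 0.62 (276, 276) [0.6152 0.0978 0.03  ]
shot 10
tcp [0.5254 0.0984 0.2155] yaw -0.16 tilt [ 0.001 -0.   ] w 0.0928 t 10.825 cam [0.455 0.099 0.362] view [ 0.26 -0.   -0.97]
outer px 105 264 xy [ 0.6018 -0.077 ] dia 58.6 resid 9.0
outer px 403 188 xy [0.5313 0.218 ] dia 57.2 resid 1.0
  hole px 403 190 xy [0.5306 0.2173] dia 20.8 resid 1.3
outer px 554 128 xy [0.4763 0.3476] dia 45.3 resid 7.4
blue_medium_mid 0.88 (403, 196) [0.5376 0.2191 0.02  ]
shot 11
```

Orange large is on the spindle, with its top near 0.03 m. Blue medium is at (0.531, 0.2175), diameter 57 mm, so I'll pick that next.

```bash
python3 -m pendant '[{"dx":-6,"dy":60,"dz":10,"rx":0,"ry":0,"rz":0,"fingers":1},{"dx":-6,"dy":119,"dz":20,"rx":0,"ry":0,"rz":0,"fingers":1},{"dx":-6,"dy":119,"dz":70,"rx":0,"ry":0,"rz":0,"fingers":1},{"dx":-6,"dy":119,"dz":120,"rx":0,"ry":0,"rz":0,"fingers":1},{"dx":-6,"dy":119,"dz":165,"rx":0,"ry":0,"rz":0,"fingers":1},{"dx":-6,"dy":119,"dz":185,"rx":0,"ry":0,"rz":0,"fingers":1},{"dx":-6,"dy":119,"dz":193,"rx":0,"ry":0,"rz":0,"fingers":1},{"dx":-6,"dy":119,"dz":193,"rx":0,"ry":0,"rz":0,"fingers":1}]'
python3 -m pendant '[{"dx":0,"dy":0,"dz":0,"rx":0,"ry":0,"rz":0,"fingers":0},{"dx":0,"dy":0,"dz":0,"rx":0,"ry":0,"rz":0,"fingers":0},{"dx":0,"dy":0,"dz":0,"rx":0,"ry":0,"rz":0,"fingers":0},{"dx":0,"dy":0,"dz":0,"rx":0,"ry":0,"rz":0,"fingers":0},{"dx":0,"dy":0,"dz":0,"rx":0,"ry":0,"rz":0,"fingers":0},{"dx":0,"dy":0,"dz":0,"rx":0,"ry":0,"rz":0,"fingers":0},{"dx":0,"dy":0,"dz":0,"rx":0,"ry":0,"rz":0,"fingers":0}]'
python3 -m pendant '[{"dx":0,"dy":0,"dz":-30,"rx":0,"ry":0,"rz":0,"fingers":0},{"dx":0,"dy":0,"dz":-80,"rx":0,"ry":0,"rz":0,"fingers":0},{"dx":0,"dy":0,"dz":-130,"rx":0,"ry":0,"rz":0,"fingers":0},{"dx":0,"dy":-40,"dz":-165,"rx":0,"ry":0,"rz":0,"fingers":0},{"dx":-30,"dy":-90,"dz":-165,"rx":0,"ry":0,"rz":0,"fingers":0},{"dx":-50,"dy":-140,"dz":-165,"rx":0,"ry":0,"rz":0,"fingers":0},{"dx":-70,"dy":-180,"dz":-165,"rx":0,"ry":0,"rz":0,"fingers":0},{"dx":-80,"dy":-190,"dz":-165,"rx":0,"ry":0,"rz":0,"fingers":0},{"dx":-80,"dy":-190,"dz":-165,"rx":0,"ry":0,"rz":0,"fingers":0},{"dx":-80,"dy":-190,"dz":-165,"rx":0,"ry":0,"rz":0,"fingers":0}]'
python3 hub.py blue 0.61 -0.076; python3 w.py blue 0.012
```

```text
time: 11.92
eef_pos: [0.5308, 0.2176, 0.0224]
tool_rot: [[-1.0, 0.002, -0.0], [0.002, 1.0, -0.0], [0.0, -0.0, -1.0]]
ft_force: [-0.5, 0.1, 0.8]
gripper_width: 0.0934
gripper_force: 0.0
time: 12.8
eef_pos: [0.5306, 0.2177, 0.023]
tool_rot: [[-1.0, 0.002, 0.0], [0.002, 1.0, 0.0], [-0.0, 0.0, -1.0]]
ft_force: [-0.1, -1.0, 4.0]
gripper_width: 0.0563
gripper_force: 29.9
time: 14.05
eef_pos: [0.6091, 0.0302, 0.1873]
tool_rot: [[-1.0, -0.001, -0.002], [-0.001, 1.0, 0.002], [0.002, 0.002, -1.0]]
ft_force: [-0.2, 0.5, 0.0]
gripper_width: 0.0567
gripper_force: 29.9
hub xy [ 0.6179 -0.0749] 236 med 0.0003 tcp [0.6091 0.0302 0.1873]
z 0.012 px (158, 198)
z 0.086 px (126, 223)
tcp [0.6091 0.0302 0.1874] yaw 0.09 tilt [-0.001  0.002] w 0.0563 t 14.1 cam [0.539 0.03  0.334] view [ 0.26  0.   -0.97]
outer px 277 268 xy [0.6806 0.031 ] dia 114.4 resid 5.5
  hole px 277 264 xy [0.6831 0.0311] dia 37.3 resid 2.0
outer px 158 197 xy [ 0.617  -0.0737] dia 71.1 resid 11.1
shot 13
```

```bash
python3 -m pendant '[{"dx":-8,"dy":-50,"dz":0,"rx":0,"ry":0,"rz":0,"fingers":0},{"dx":-8,"dy":-90,"dz":0,"rx":0,"ry":0,"rz":0,"fingers":0},{"dx":-8,"dy":-104,"dz":0,"rx":0,"ry":0,"rz":0,"fingers":0},{"dx":-8,"dy":-104,"dz":20,"rx":0,"ry":0,"rz":0,"fingers":0},{"dx":-8,"dy":-104,"dz":50,"rx":0,"ry":0,"rz":0,"fingers":0},{"dx":-8,"dy":-104,"dz":60,"rx":0,"ry":0,"rz":0,"fingers":0},{"dx":-8,"dy":-104,"dz":60,"rx":0,"ry":0,"rz":0,"fingers":0},{"dx":-8,"dy":-104,"dz":60,"rx":0,"ry":0,"rz":0,"fingers":0}]'
```

```text
time: 15.15
eef_pos: [0.6186, -0.0761, 0.1288]
tool_rot: [[-1.0, 0.001, 0.002], [0.001, 1.0, 0.0], [-0.002, 0.0, -1.0]]
ft_force: [0.3, -0.9, -0.3]
gripper_width: 0.0563
gripper_force: 29.9
```

```bash
python3 -m pendant '[{"dx":0,"dy":1,"dz":15,"rx":0,"ry":0,"rz":0,"fingers":0},{"dx":0,"dy":1,"dz":25,"rx":0,"ry":0,"rz":0,"fingers":0},{"dx":0,"dy":1,"dz":32,"rx":0,"ry":0,"rz":0,"fingers":0},{"dx":0,"dy":1,"dz":40,"rx":0,"ry":0,"rz":0,"fingers":0}]'
python3 -m pendant '[{"dx":0,"dy":0,"dz":12,"rx":0,"ry":0,"rz":0,"fingers":0},{"dx":0,"dy":0,"dz":25,"rx":0,"ry":0,"rz":0,"fingers":0},{"dx":0,"dy":0,"dz":38,"rx":0,"ry":0,"rz":0,"fingers":0},{"dx":0,"dy":0,"dz":48,"rx":0,"ry":0,"rz":0,"fingers":0},{"dx":0,"dy":0,"dz":53,"rx":0,"ry":0,"rz":0,"fingers":0},{"dx":0,"dy":0,"dz":53,"rx":0,"ry":0,"rz":0,"fingers":0}]'
```

```text
time: 15.65
eef_pos: [0.6178, -0.0758, 0.087]
tool_rot: [[-1.0, 0.002, -0.0], [0.002, 1.0, -0.0], [0.0, -0.0, -1.0]]
ft_force: [-0.9, -0.5, -1.1]
gripper_width: 0.0563
gripper_force: 29.9
time: 16.4
eef_pos: [0.6179, -0.0757, 0.035]
tool_rot: [[-1.0, 0.002, 0.0], [0.002, 1.0, -0.0], [-0.0, -0.0, -1.0]]
ft_force: [-1.2, 0.1, 1.2]
gripper_width: 0.0562
gripper_force: 29.9
```

```bash
python3 -m pendant '[{"dx":0,"dy":0,"dz":0,"rx":0,"ry":0,"rz":0,"fingers":1},{"dx":0,"dy":0,"dz":0,"rx":0,"ry":0,"rz":0,"fingers":1},{"dx":0,"dy":0,"dz":0,"rx":0,"ry":0,"rz":0,"fingers":1},{"dx":0,"dy":0,"dz":0,"rx":0,"ry":0,"rz":0,"fingers":1},{"dx":0,"dy":0,"dz":-60,"rx":0,"ry":0,"rz":0,"fingers":1},{"dx":0,"dy":0,"dz":-120,"rx":0,"ry":0,"rz":0,"fingers":1},{"dx":0,"dy":0,"dz":-165,"rx":0,"ry":0,"rz":0,"fingers":1}]'
python3 -m pendant '[{"dx":50,"dy":-36,"dz":-10,"rx":0,"ry":0,"rz":0,"fingers":1},{"dx":100,"dy":-72,"dz":-10,"rx":0,"ry":0,"rz":0,"fingers":1},{"dx":150,"dy":-110,"dz":-10,"rx":0,"ry":0,"rz":0,"fingers":1},{"dx":190,"dy":-145,"dz":-10,"rx":0,"ry":0,"rz":0,"fingers":1},{"dx":210,"dy":-160,"dz":-10,"rx":0,"ry":0,"rz":0,"fingers":1},{"dx":210,"dy":-160,"dz":-10,"rx":0,"ry":0,"rz":0,"fingers":1},{"dx":210,"dy":-160,"dz":-10,"rx":0,"ry":0,"rz":0,"fingers":1},{"dx":210,"dy":-160,"dz":-10,"rx":0,"ry":0,"rz":0,"fingers":1}]'
python3 w.py blue 0.02 blue_small_mid
```

```text
time: 17.27
eef_pos: [0.6184, -0.0758, 0.2025]
tool_rot: [[-1.0, 0.002, 0.003], [0.002, 1.0, -0.0], [-0.003, -0.0, -1.0]]
ft_force: [0.3, -0.1, -0.6]
gripper_width: 0.093
gripper_force: 0.0
time: 18.27
eef_pos: [0.4089, -0.234, 0.2096]
tool_rot: [[-1.0, -0.001, 0.001], [-0.001, 1.0, 0.0], [-0.001, 0.0, -1.0]]
ft_force: [-0.4, 0.5, 0.3]
gripper_width: 0.0928
gripper_force: 0.0
tcp [ 0.4089 -0.234   0.2096] yaw 0.05 tilt [0.001 0.   ] w 0.0928 t 18.275 cam [ 0.339 -0.233  0.356] view [ 0.26  0.   -0.97]
outer px 414 376 xy [ 0.6177 -0.085 ] dia 28.3 resid 3.4
outer px 401 366 xy [ 0.607  -0.0976] dia 42.5 resid 5.9
outer px 276 169 xy [ 0.395  -0.2342] dia 44.2 resid 0.4
  hole px 276 169 xy [ 0.3943 -0.2341] dia 22.3 resid 0.5
blue_small_mid 0.74 (275, 168) [ 0.3938 -0.2354  0.0168]
shot 14
```

```bash
python3 -m pendant '[{"dx":14,"dy":0,"dz":50,"rx":0,"ry":0,"rz":0,"fingers":1},{"dx":14,"dy":0,"dz":100,"rx":0,"ry":0,"rz":0,"fingers":1},{"dx":14,"dy":0,"dz":150,"rx":0,"ry":0,"rz":0,"fingers":1},{"dx":14,"dy":0,"dz":178,"rx":0,"ry":0,"rz":0,"fingers":1},{"dx":14,"dy":0,"dz":187,"rx":0,"ry":0,"rz":0,"fingers":1},{"dx":14,"dy":0,"dz":187,"rx":0,"ry":0,"rz":0,"fingers":1}]'
python3 -m pendant '[{"dx":0,"dy":0,"dz":0,"rx":0,"ry":0,"rz":0,"fingers":0},{"dx":0,"dy":0,"dz":0,"rx":0,"ry":0,"rz":0,"fingers":0},{"dx":0,"dy":0,"dz":0,"rx":0,"ry":0,"rz":0,"fingers":0},{"dx":0,"dy":0,"dz":0,"rx":0,"ry":0,"rz":0,"fingers":0},{"dx":0,"dy":0,"dz":0,"rx":0,"ry":0,"rz":0,"fingers":0},{"dx":0,"dy":0,"dz":0,"rx":0,"ry":0,"rz":0,"fingers":0},{"dx":0,"dy":0,"dz":0,"rx":0,"ry":0,"rz":0,"fingers":0},{"dx":0,"dy":0,"dz":0,"rx":0,"ry":0,"rz":0,"fingers":0}]'
python3 -m pendant '[{"dx":0,"dy":0,"dz":-30,"rx":0,"ry":0,"rz":0,"fingers":0},{"dx":0,"dy":0,"dz":-80,"rx":0,"ry":0,"rz":0,"fingers":0},{"dx":0,"dy":0,"dz":-130,"rx":0,"ry":0,"rz":0,"fingers":0},{"dx":-20,"dy":14,"dz":-150,"rx":0,"ry":0,"rz":0,"fingers":0},{"dx":-65,"dy":45,"dz":-150,"rx":0,"ry":0,"rz":0,"fingers":0},{"dx":-110,"dy":80,"dz":-150,"rx":0,"ry":0,"rz":0,"fingers":0},{"dx":-155,"dy":115,"dz":-150,"rx":0,"ry":0,"rz":0,"fingers":0},{"dx":-195,"dy":140,"dz":-150,"rx":0,"ry":0,"rz":0,"fingers":0},{"dx":-223,"dy":158,"dz":-150,"rx":0,"ry":0,"rz":0,"fingers":0},{"dx":-223,"dy":158,"dz":-150,"rx":0,"ry":0,"rz":0,"fingers":0},{"dx":-223,"dy":158,"dz":-150,"rx":0,"ry":0,"rz":0,"fingers":0}]'
python3 w.py blue 0.165
```

```text
time: 19.12
eef_pos: [0.3939, -0.2351, 0.0227]
tool_rot: [[-1.0, 0.002, -0.0], [0.002, 1.0, 0.0], [0.0, 0.0, -1.0]]
ft_force: [-0.5, -0.0, 0.8]
gripper_width: 0.093
gripper_force: 0.0
time: 20.12
eef_pos: [0.3934, -0.2352, 0.0228]
tool_rot: [[-1.0, 0.002, 0.0], [0.002, 1.0, -0.0], [-0.0, -0.0, -1.0]]
ft_force: [-0.1, 0.4, 3.1]
gripper_width: 0.0458
gripper_force: 30.0
time: 21.5
eef_pos: [0.6155, -0.0786, 0.1719]
tool_rot: [[-1.0, 0.003, -0.003], [0.003, 1.0, -0.001], [0.003, -0.001, -1.0]]
ft_force: [-0.4, -0.5, -1.0]
gripper_width: 0.0455
gripper_force: 30.0
tcp [ 0.6155 -0.0786  0.1719] yaw -0.17 tilt [-0.003 -0.001] w 0.0455 t 21.5 cam [ 0.546 -0.078  0.319] view [ 0.25 -0.   -0.97]
outer px 276 231 xy [ 0.6002 -0.0775] dia 60.9 resid 7.1
  hole px 277 265 xy [ 0.6145 -0.0781] dia 17.8 resid 1.0
  hole px 281 205 xy [ 0.586  -0.0763] dia 12.6 resid 0.8
shot 15
```

```bash
python3 -m pendant '[{"dx":-2,"dy":3,"dz":0,"rx":0,"ry":0,"rz":0,"fingers":0},{"dx":-2,"dy":3,"dz":30,"rx":0,"ry":0,"rz":0,"fingers":0},{"dx":-2,"dy":3,"dz":55,"rx":0,"ry":0,"rz":0,"fingers":0},{"dx":-2,"dy":3,"dz":65,"rx":0,"ry":0,"rz":0,"fingers":0},{"dx":-2,"dy":3,"dz":75,"rx":0,"ry":0,"rz":0,"fingers":0},{"dx":-2,"dy":3,"dz":84,"rx":0,"ry":0,"rz":0,"fingers":0}]'
python3 -m pendant '[{"dx":0,"dy":0,"dz":10,"rx":0,"ry":0,"rz":0,"fingers":0},{"dx":0,"dy":0,"dz":20,"rx":0,"ry":0,"rz":0,"fingers":0},{"dx":0,"dy":0,"dz":28,"rx":0,"ry":0,"rz":0,"fingers":0},{"dx":0,"dy":0,"dz":32,"rx":0,"ry":0,"rz":0,"fingers":0},{"dx":0,"dy":0,"dz":32,"rx":0,"ry":0,"rz":0,"fingers":0}]'
```

```text
time: 22.3
eef_pos: [0.6184, -0.0751, 0.0887]
tool_rot: [[-1.0, 0.003, -0.001], [0.003, 1.0, -0.0], [0.001, -0.0, -1.0]]
ft_force: [-1.6, -0.2, 0.3]
gripper_width: 0.0455
gripper_force: 30.0
time: 22.92
eef_pos: [0.6184, -0.075, 0.0561]
tool_rot: [[-1.0, 0.002, -0.001], [0.002, 1.0, -0.0], [0.001, -0.0, -1.0]]
ft_force: [-1.7, -0.6, -1.9]
gripper_width: 0.0462
gripper_force: 30.0
```

```bash
python3 -m pendant '[{"dx":0,"dy":0,"dz":0,"rx":0,"ry":0,"rz":0,"fingers":1},{"dx":0,"dy":0,"dz":0,"rx":0,"ry":0,"rz":0,"fingers":1},{"dx":0,"dy":0,"dz":0,"rx":0,"ry":0,"rz":0,"fingers":1},{"dx":0,"dy":0,"dz":0,"rx":0,"ry":0,"rz":0,"fingers":1},{"dx":0,"dy":0,"dz":-50,"rx":0,"ry":0,"rz":0,"fingers":1},{"dx":0,"dy":0,"dz":-110,"rx":0,"ry":0,"rz":0,"fingers":1},{"dx":0,"dy":0,"dz":-150,"rx":0,"ry":0,"rz":0,"fingers":1}]'
python3 -m pendant '[{"dx":24,"dy":-50,"dz":-5,"rx":0,"ry":0,"rz":0,"fingers":1},{"dx":48,"dy":-100,"dz":-5,"rx":0,"ry":0,"rz":0,"fingers":1},{"dx":72,"dy":-150,"dz":-5,"rx":0,"ry":0,"rz":0,"fingers":1},{"dx":96,"dy":-200,"dz":-5,"rx":0,"ry":0,"rz":0,"fingers":1},{"dx":120,"dy":-250,"dz":-5,"rx":0,"ry":0,"rz":0,"fingers":1},{"dx":140,"dy":-290,"dz":-5,"rx":0,"ry":0,"rz":0,"fingers":1},{"dx":148,"dy":-309,"dz":-5,"rx":0,"ry":0,"rz":0,"fingers":1},{"dx":148,"dy":-309,"dz":-5,"rx":0,"ry":0,"rz":0,"fingers":1},{"dx":148,"dy":-309,"dz":-5,"rx":0,"ry":0,"rz":0,"fingers":1},{"dx":148,"dy":-309,"dz":-5,"rx":0,"ry":0,"rz":0,"fingers":1}]'
python3 w.py orange 0.02 orange_medium_mid; cp pics/$(ls -t pics|head -1) pics/om.png
```

```text
time: 23.8
eef_pos: [0.6198, -0.0748, 0.2099]
tool_rot: [[-1.0, 0.002, 0.004], [0.002, 1.0, -0.0], [-0.004, -0.0, -1.0]]
ft_force: [0.6, 0.5, 0.2]
gripper_width: 0.0929
gripper_force: 0.0
time: 25.05
eef_pos: [0.4717, -0.381, 0.2117]
tool_rot: [[-1.0, -0.002, 0.001], [-0.002, 1.0, 0.001], [-0.001, 0.001, -1.0]]
ft_force: [0.5, 0.1, 0.4]
gripper_width: 0.0928
gripper_force: 0.0
tcp [ 0.4717 -0.381   0.2117] yaw 0.11 tilt [0.001 0.001] w 0.0928 t 25.05 cam [ 0.401 -0.381  0.358] view [ 0.26  0.   -0.97]
outer px 323 302 xy [ 0.5896 -0.3328] dia 44.2 resid 7.5
outer px 420 258 xy [ 0.5453 -0.2389] dia 36.7 resid 6.3
outer px 282 181 xy [ 0.4692 -0.3754] dia 56.7 resid 0.4
  hole px 282 180 xy [ 0.4682 -0.3754] dia 21.2 resid 0.5
orange_medium_mid 0.9 (268, 64) [ 0.3665 -0.3879  0.0224]
orange_medium_mid 0.72 (173, 144) [ 0.4354 -0.4756  0.0156]
orange_medium_mid 0.59 (283, 181) [ 0.4688 -0.374   0.0186]
shot 16
```

View pics/om.png

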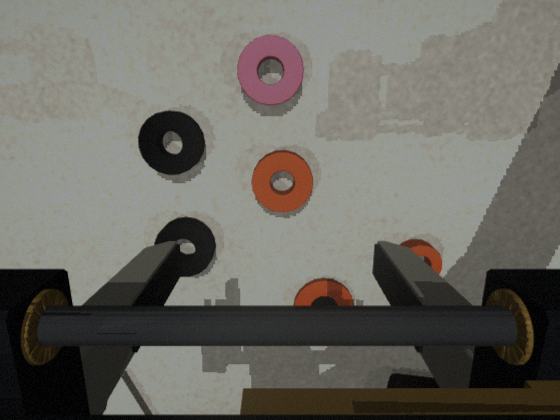

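Image: the wanted orange medium ring is at (282,181), 57 mm across. The pink ring (270,70) and black rings (172,143) and (188,246) are look-alikes of the wrong colour. The small orange ring is at (428,252) and the orange cap at (323,295).

```bash
python3 -m pendant '[{"dx":3,"dy":6,"dz":50,"rx":0,"ry":0,"rz":0,"fingers":1},{"dx":3,"dy":6,"dz":100,"rx":0,"ry":0,"rz":0,"fingers":1},{"dx":3,"dy":6,"dz":150,"rx":0,"ry":0,"rz":0,"fingers":1},{"dx":3,"dy":6,"dz":178,"rx":0,"ry":0,"rz":0,"fingers":1},{"dx":3,"dy":6,"dz":189,"rx":0,"ry":0,"rz":0,"fingers":1},{"dx":3,"dy":6,"dz":189,"rx":0,"ry":0,"rz":0,"fingers":1}]'
python3 -m pendant '[{"dx":0,"dy":0,"dz":0,"rx":0,"ry":0,"rz":0,"fingers":0},{"dx":0,"dy":0,"dz":0,"rx":0,"ry":0,"rz":0,"fingers":0},{"dx":0,"dy":0,"dz":0,"rx":0,"ry":0,"rz":0,"fingers":0},{"dx":0,"dy":0,"dz":0,"rx":0,"ry":0,"rz":0,"fingers":0},{"dx":0,"dy":0,"dz":0,"rx":0,"ry":0,"rz":0,"fingers":0},{"dx":0,"dy":0,"dz":0,"rx":0,"ry":0,"rz":0,"fingers":0},{"dx":0,"dy":0,"dz":0,"rx":0,"ry":0,"rz":0,"fingers":0},{"dx":0,"dy":0,"dz":-40,"rx":0,"ry":0,"rz":0,"fingers":0},{"dx":0,"dy":0,"dz":-90,"rx":0,"ry":0,"rz":0,"fingers":0},{"dx":0,"dy":0,"dz":-140,"rx":0,"ry":0,"rz":0,"fingers":0},{"dx":0,"dy":0,"dz":-160,"rx":0,"ry":0,"rz":0,"fingers":0}]'
python3 -m pendant '[{"dx":-16,"dy":45,"dz":0,"rx":0,"ry":0,"rz":0,"fingers":0},{"dx":-32,"dy":95,"dz":0,"rx":0,"ry":0,"rz":0,"fingers":0},{"dx":-48,"dy":145,"dz":0,"rx":0,"ry":0,"rz":0,"fingers":0},{"dx":-64,"dy":195,"dz":0,"rx":0,"ry":0,"rz":0,"fingers":0},{"dx":-80,"dy":245,"dz":0,"rx":0,"ry":0,"rz":0,"fingers":0},{"dx":-96,"dy":295,"dz":0,"rx":0,"ry":0,"rz":0,"fingers":0},{"dx":-112,"dy":345,"dz":0,"rx":0,"ry":0,"rz":0,"fingers":0},{"dx":-128,"dy":395,"dz":0,"rx":0,"ry":0,"rz":0,"fingers":0},{"dx":-144,"dy":440,"dz":0,"rx":0,"ry":0,"rz":0,"fingers":0},{"dx":-154,"dy":473,"dz":0,"rx":0,"ry":0,"rz":0,"fingers":0},{"dx":-154,"dy":473,"dz":0,"rx":0,"ry":0,"rz":0,"fingers":0},{"dx":-154,"dy":473,"dz":0,"rx":0,"ry":0,"rz":0,"fingers":0}]'
python3 w.py orange 0.18
```

```text
time: 25.9
eef_pos: [0.4675, -0.3771, 0.0227]
tool_rot: [[-1.0, 0.002, -0.0], [0.002, 1.0, 0.0], [0.0, 0.0, -1.0]]
ft_force: [0.5, 0.6, 0.8]
gripper_width: 0.0928
gripper_force: 0.0
time: 27.28
eef_pos: [0.4681, -0.3784, 0.1854]
tool_rot: [[-1.0, 0.002, 0.004], [0.002, 1.0, -0.003], [-0.004, -0.003, -1.0]]
ft_force: [1.2, -0.5, -1.3]
gripper_width: 0.0581
gripper_force: 30.0
time: 28.78
eef_pos: [0.6217, 0.0936, 0.1818]
tool_rot: [[-1.0, 0.003, -0.001], [0.003, 1.0, -0.002], [0.001, -0.002, -1.0]]
ft_force: [-0.1, -0.5, -1.0]
gripper_width: 0.0583
gripper_force: 30.0
tcp [0.6217 0.0936 0.1818] yaw -0.19 tilt [-0.001 -0.002] w 0.0583 t 28.775 cam [0.552 0.095 0.328] view [ 0.26 -0.   -0.97]
outer px 277 234 xy [0.606  0.0947] dia 63.7 resid 6.2
  hole px 277 266 xy [0.6188 0.0942] dia 16.9 resid 0.9
  hole px 282 198 xy [0.5874 0.0964] dia 9.9 resid 0.6
shot 17
```

```bash
python3 -m pendant '[{"dx":-1,"dy":4.5,"dz":0,"rx":0,"ry":0,"rz":0,"fingers":0},{"dx":-1,"dy":4.5,"dz":35,"rx":0,"ry":0,"rz":0,"fingers":0},{"dx":-1,"dy":4.5,"dz":60,"rx":0,"ry":0,"rz":0,"fingers":0},{"dx":-1,"dy":4.5,"dz":74,"rx":0,"ry":0,"rz":0,"fingers":0},{"dx":-1,"dy":4.5,"dz":84,"rx":0,"ry":0,"rz":0,"fingers":0},{"dx":-1,"dy":4.5,"dz":93,"rx":0,"ry":0,"rz":0,"fingers":0}]'
python3 -m pendant '[{"dx":0,"dy":0,"dz":10,"rx":0,"ry":0,"rz":0,"fingers":0},{"dx":0,"dy":0,"dz":20,"rx":0,"ry":0,"rz":0,"fingers":0},{"dx":0,"dy":0,"dz":28,"rx":0,"ry":0,"rz":0,"fingers":0},{"dx":0,"dy":0,"dz":32,"rx":0,"ry":0,"rz":0,"fingers":0},{"dx":0,"dy":0,"dz":32,"rx":0,"ry":0,"rz":0,"fingers":0}]'
```

```text
time: 29.58
eef_pos: [0.6223, 0.0985, 0.0895]
tool_rot: [[-1.0, 0.003, -0.002], [0.003, 1.0, -0.002], [0.002, -0.002, -1.0]]
ft_force: [-3.4, -2.2, 1.5]
gripper_width: 0.0582
gripper_force: 30.0
time: 30.2
eef_pos: [0.6219, 0.099, 0.0565]
tool_rot: [[-1.0, 0.002, -0.003], [0.002, 1.0, -0.001], [0.003, -0.001, -1.0]]
ft_force: [-3.9, -3.1, -3.0]
gripper_width: 0.0585
gripper_force: 30.0
```

```bash
python3 -m pendant '[{"dx":0,"dy":0,"dz":0,"rx":0,"ry":0,"rz":0,"fingers":1},{"dx":0,"dy":0,"dz":0,"rx":0,"ry":0,"rz":0,"fingers":1},{"dx":0,"dy":0,"dz":0,"rx":0,"ry":0,"rz":0,"fingers":1},{"dx":0,"dy":0,"dz":0,"rx":0,"ry":0,"rz":0,"fingers":1},{"dx":0,"dy":0,"dz":-50,"rx":0,"ry":0,"rz":0,"fingers":1},{"dx":0,"dy":0,"dz":-110,"rx":0,"ry":0,"rz":0,"fingers":1},{"dx":0,"dy":0,"dz":-150,"rx":0,"ry":0,"rz":0,"fingers":1}]'
python3 -m pendant '[{"dx":12,"dy":-50,"dz":-5,"rx":0,"ry":0,"rz":0,"fingers":1},{"dx":24,"dy":-110,"dz":-5,"rx":0,"ry":0,"rz":0,"fingers":1},{"dx":36,"dy":-170,"dz":-5,"rx":0,"ry":0,"rz":0,"fingers":1},{"dx":48,"dy":-230,"dz":-5,"rx":0,"ry":0,"rz":0,"fingers":1},{"dx":60,"dy":-285,"dz":-5,"rx":0,"ry":0,"rz":0,"fingers":1},{"dx":68,"dy":-325,"dz":-5,"rx":0,"ry":0,"rz":0,"fingers":1},{"dx":71,"dy":-339,"dz":-5,"rx":0,"ry":0,"rz":0,"fingers":1},{"dx":71,"dy":-339,"dz":-5,"rx":0,"ry":0,"rz":0,"fingers":1},{"dx":71,"dy":-339,"dz":-5,"rx":0,"ry":0,"rz":0,"fingers":1}]'
python3 w.py orange 0.02 orange_small_mid
```

```text
time: 31.08
eef_pos: [0.6243, 0.1001, 0.2109]
tool_rot: [[-1.0, 0.002, 0.004], [0.002, 1.0, 0.001], [-0.004, 0.001, -1.0]]
ft_force: [0.3, -0.4, -0.5]
gripper_width: 0.0933
gripper_force: 0.0
time: 32.2
eef_pos: [0.5525, -0.2359, 0.2127]
tool_rot: [[-1.0, -0.002, 0.001], [-0.002, 1.0, 0.002], [-0.001, 0.002, -1.0]]
ft_force: [-0.4, 0.2, 0.2]
gripper_width: 0.0932
gripper_force: 0.0
tcp [ 0.5525 -0.2359  0.2127] yaw 0.11 tilt [0.001 0.002] w 0.0932 t 32.2 cam [ 0.482 -0.236  0.359] view [ 0.26  0.   -0.97]
outer px 182 234 xy [ 0.6015 -0.3259] dia 52.7 resid 7.0
outer px 273 184 xy [ 0.5533 -0.2386] dia 44.9 resid 0.5
  hole px 273 184 xy [ 0.5523 -0.2385] dia 21.2 resid 0.5
orange_small_mid 0.83 (272, 188) [ 0.5555 -0.2392  0.0212]
orange_small_mid 0.56 (276, 374) [ 0.7494 -0.2358  0.034 ]
orange_small_mid 0.55 (434, 223) [ 0.5931 -0.0804  0.0115]
shot 18
```

```bash
python3 -m pendant '[{"dx":0,"dy":-1,"dz":50,"rx":0,"ry":0,"rz":0,"fingers":1},{"dx":0,"dy":-1,"dz":100,"rx":0,"ry":0,"rz":0,"fingers":1},{"dx":0,"dy":-1,"dz":150,"rx":0,"ry":0,"rz":0,"fingers":1},{"dx":0,"dy":-1,"dz":178,"rx":0,"ry":0,"rz":0,"fingers":1},{"dx":0,"dy":-1,"dz":190,"rx":0,"ry":0,"rz":0,"fingers":1},{"dx":0,"dy":-1,"dz":190,"rx":0,"ry":0,"rz":0,"fingers":1}]'
python3 -m pendant '[{"dx":0,"dy":0,"dz":0,"rx":0,"ry":0,"rz":0,"fingers":0},{"dx":0,"dy":0,"dz":0,"rx":0,"ry":0,"rz":0,"fingers":0},{"dx":0,"dy":0,"dz":0,"rx":0,"ry":0,"rz":0,"fingers":0},{"dx":0,"dy":0,"dz":0,"rx":0,"ry":0,"rz":0,"fingers":0},{"dx":0,"dy":0,"dz":0,"rx":0,"ry":0,"rz":0,"fingers":0},{"dx":0,"dy":0,"dz":0,"rx":0,"ry":0,"rz":0,"fingers":0},{"dx":0,"dy":0,"dz":0,"rx":0,"ry":0,"rz":0,"fingers":0},{"dx":0,"dy":0,"dz":0,"rx":0,"ry":0,"rz":0,"fingers":0},{"dx":0,"dy":0,"dz":-40,"rx":0,"ry":0,"rz":0,"fingers":0},{"dx":0,"dy":0,"dz":-90,"rx":0,"ry":0,"rz":0,"fingers":0},{"dx":0,"dy":0,"dz":-140,"rx":0,"ry":0,"rz":0,"fingers":0},{"dx":0,"dy":0,"dz":-160,"rx":0,"ry":0,"rz":0,"fingers":0}]'
python3 -m pendant '[{"dx":-10,"dy":45,"dz":0,"rx":0,"ry":0,"rz":0,"fingers":0},{"dx":-20,"dy":95,"dz":0,"rx":0,"ry":0,"rz":0,"fingers":0},{"dx":-30,"dy":145,"dz":0,"rx":0,"ry":0,"rz":0,"fingers":0},{"dx":-40,"dy":195,"dz":0,"rx":0,"ry":0,"rz":0,"fingers":0},{"dx":-50,"dy":245,"dz":0,"rx":0,"ry":0,"rz":0,"fingers":0},{"dx":-60,"dy":295,"dz":0,"rx":0,"ry":0,"rz":0,"fingers":0},{"dx":-70,"dy":325,"dz":0,"rx":0,"ry":0,"rz":0,"fingers":0},{"dx":-70,"dy":339,"dz":0,"rx":0,"ry":0,"rz":0,"fingers":0},{"dx":-70,"dy":339,"dz":0,"rx":0,"ry":0,"rz":0,"fingers":0},{"dx":-70,"dy":339,"dz":0,"rx":0,"ry":0,"rz":0,"fingers":0}]'
python3 w.py orange 0.18
```

```text
time: 33.05
eef_pos: [0.5518, -0.2392, 0.0225]
tool_rot: [[-1.0, 0.001, -0.0], [0.001, 1.0, 0.0], [0.0, 0.0, -1.0]]
ft_force: [-0.0, 0.7, 0.5]
gripper_width: 0.0931
gripper_force: 0.0
time: 34.55
eef_pos: [0.5527, -0.2407, 0.1859]
tool_rot: [[-1.0, 0.002, 0.005], [0.002, 1.0, -0.002], [-0.005, -0.002, -1.0]]
ft_force: [-0.4, -0.3, -1.2]
gripper_width: 0.0457
gripper_force: 30.0
time: 35.8
eef_pos: [0.622, 0.096, 0.1826]
tool_rot: [[-1.0, 0.005, -0.0], [0.005, 1.0, -0.002], [0.0, -0.002, -1.0]]
ft_force: [0.0, -0.1, -0.8]
gripper_width: 0.0459
gripper_force: 30.0
tcp [0.622  0.096  0.1826] yaw -0.3 tilt [-0.    -0.002] w 0.0459 t 35.8 cam [0.552 0.097 0.329] view [ 0.26 -0.   -0.97]
outer px 276 229 xy [0.6045 0.0969] dia 59.6 resid 7.6
  hole px 278 268 xy [0.6198 0.0968] dia 17.1 resid 1.0
  hole px 279 204 xy [0.5912 0.0976] dia 12.3 resid 0.7
shot 19
```

```bash
python3 -m pendant '[{"dx":0,"dy":2,"dz":0,"rx":0,"ry":0,"rz":0,"fingers":0},{"dx":0,"dy":2,"dz":35,"rx":0,"ry":0,"rz":0,"fingers":0},{"dx":0,"dy":2,"dz":60,"rx":0,"ry":0,"rz":0,"fingers":0},{"dx":0,"dy":2,"dz":74,"rx":0,"ry":0,"rz":0,"fingers":0},{"dx":0,"dy":2,"dz":84,"rx":0,"ry":0,"rz":0,"fingers":0},{"dx":0,"dy":2,"dz":93,"rx":0,"ry":0,"rz":0,"fingers":0}]'
python3 -m pendant '[{"dx":0,"dy":0,"dz":6,"rx":0,"ry":0,"rz":0,"fingers":0},{"dx":0,"dy":0,"dz":12,"rx":0,"ry":0,"rz":0,"fingers":0},{"dx":0,"dy":0,"dz":12,"rx":0,"ry":0,"rz":0,"fingers":0}]'
```

```text
time: 36.6
eef_pos: [0.6216, 0.0993, 0.0896]
tool_rot: [[-1.0, 0.003, -0.002], [0.003, 1.0, -0.002], [0.002, -0.002, -1.0]]
ft_force: [-2.2, -2.7, 2.1]
gripper_width: 0.0457
gripper_force: 30.0
time: 36.98
eef_pos: [0.6214, 0.0994, 0.0768]
tool_rot: [[-1.0, 0.003, -0.002], [0.003, 1.0, -0.002], [0.002, -0.002, -1.0]]
ft_force: [-1.9, -3.9, -2.9]
gripper_width: 0.0461
gripper_force: 30.0
```

```bash
sed -e 's/\.012/Z/g; s/\.0395/RR/g; s/-\.04)/-RR)/; s/Z,\.086/Z,.033/' -e 's/^c,T,s=/Z=.008;RR=.0317\nc,T,s=/' hub.py > cap.py; echo 'cv2.imwrite(f"pics/w{c["shot"]}.png",c["image"])' | sed "s/\[\"shot\"\]/['shot']/" >> cap.py
python3 -m pendant '[{"dx":0,"dy":0,"dz":0,"rx":0,"ry":0,"rz":0,"fingers":1},{"dx":0,"dy":0,"dz":0,"rx":0,"ry":0,"rz":0,"fingers":1},{"dx":0,"dy":0,"dz":0,"rx":0,"ry":0,"rz":0,"fingers":1},{"dx":0,"dy":0,"dz":0,"rx":0,"ry":0,"rz":0,"fingers":1},{"dx":0,"dy":0,"dz":-40,"rx":0,"ry":0,"rz":0,"fingers":1},{"dx":0,"dy":0,"dz":-90,"rx":0,"ry":0,"rz":0,"fingers":1},{"dx":0,"dy":0,"dz":-130,"rx":0,"ry":0,"rz":0,"fingers":1}]'
python3 -m pendant '[{"dx":2,"dy":-50,"dz":-5,"rx":0,"ry":0,"rz":0,"fingers":1},{"dx":4,"dy":-110,"dz":-5,"rx":0,"ry":0,"rz":0,"fingers":1},{"dx":6,"dy":-170,"dz":-5,"rx":0,"ry":0,"rz":0,"fingers":1},{"dx":8,"dy":-230,"dz":-5,"rx":0,"ry":0,"rz":0,"fingers":1},{"dx":12,"dy":-290,"dz":-5,"rx":0,"ry":0,"rz":0,"fingers":1},{"dx":14,"dy":-350,"dz":-5,"rx":0,"ry":0,"rz":0,"fingers":1},{"dx":15,"dy":-400,"dz":-5,"rx":0,"ry":0,"rz":0,"fingers":1},{"dx":17,"dy":-430,"dz":-5,"rx":0,"ry":0,"rz":0,"fingers":1},{"dx":17,"dy":-430,"dz":-5,"rx":0,"ry":0,"rz":0,"fingers":1},{"dx":17,"dy":-430,"dz":-5,"rx":0,"ry":0,"rz":0,"fingers":1},{"dx":17,"dy":-430,"dz":-5,"rx":0,"ry":0,"rz":0,"fingers":1}]'
python3 w.py orange 0.008 orange_cap_mid; python3 cap.py orange 0.607 -0.333;cp pics/$(ls -t pics|head -1) pics/oc.png
```

```text
time: 37.85
eef_pos: [0.6227, 0.1012, 0.2099]
tool_rot: [[-1.0, 0.002, 0.002], [0.002, 1.0, 0.001], [-0.002, 0.001, -1.0]]
ft_force: [0.1, 0.4, 0.1]
gripper_width: 0.0932
gripper_force: 0.0
time: 39.22
eef_pos: [0.6053, -0.3261, 0.2129]
tool_rot: [[-1.0, -0.002, 0.001], [-0.002, 1.0, 0.002], [-0.001, 0.002, -1.0]]
ft_force: [-0.1, 0.6, 0.4]
gripper_width: 0.093
gripper_force: 0.0
tcp [ 0.6053 -0.3261  0.2129] yaw 0.1 tilt [0.001 0.002] w 0.093 t 39.225 cam [ 0.535 -0.326  0.359] view [ 0.26  0.   -0.97]
outer px 272 183 xy [ 0.6072 -0.3304] dia 62.0 resid 0.3
  hole px 271 187 xy [ 0.6111 -0.3305] dia 34.0 resid 0.9
orange_cap_mid 0.95 (270, 180) [ 0.6036 -0.3316  0.0101]
shot 20
hub xy [ 0.6073 -0.3304] 180 med 0.0007 tcp [ 0.605  -0.3271  0.2129]
z 0.008 px (273, 184)
z 0.033 px (272, 190)
```

View pics/oc.png

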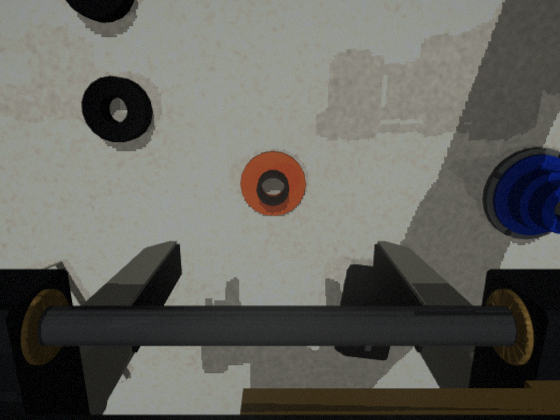

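Image: the orange cap stands upright at (273,185), stem up and clear. Both blue rings sit concentrically on the blue hub at (525,195).

```bash
python3 -m pendant '[{"dx":-2,"dy":-3,"dz":50,"rx":0,"ry":0,"rz":0,"fingers":1},{"dx":-2,"dy":-3,"dz":100,"rx":0,"ry":0,"rz":0,"fingers":1},{"dx":-2,"dy":-3,"dz":150,"rx":0,"ry":0,"rz":0,"fingers":1},{"dx":-2,"dy":-3,"dz":174,"rx":0,"ry":0,"rz":0,"fingers":1},{"dx":-2,"dy":-3,"dz":183,"rx":0,"ry":0,"rz":0,"fingers":1},{"dx":-2,"dy":-3,"dz":183,"rx":0,"ry":0,"rz":0,"fingers":1}]'
python3 -m pendant '[{"dx":0,"dy":0,"dz":0,"rx":0,"ry":0,"rz":0,"fingers":0},{"dx":0,"dy":0,"dz":0,"rx":0,"ry":0,"rz":0,"fingers":0},{"dx":0,"dy":0,"dz":0,"rx":0,"ry":0,"rz":0,"fingers":0},{"dx":0,"dy":0,"dz":0,"rx":0,"ry":0,"rz":0,"fingers":0},{"dx":0,"dy":0,"dz":0,"rx":0,"ry":0,"rz":0,"fingers":0},{"dx":0,"dy":0,"dz":0,"rx":0,"ry":0,"rz":0,"fingers":0},{"dx":0,"dy":0,"dz":0,"rx":0,"ry":0,"rz":0,"fingers":0},{"dx":0,"dy":0,"dz":0,"rx":0,"ry":0,"rz":0,"fingers":0},{"dx":0,"dy":0,"dz":0,"rx":0,"ry":0,"rz":0,"fingers":0},{"dx":0,"dy":0,"dz":0,"rx":0,"ry":0,"rz":0,"fingers":0}]'
python3 -m pendant '[{"dx":0,"dy":0,"dz":-40,"rx":0,"ry":0,"rz":0,"fingers":0},{"dx":0,"dy":0,"dz":-90,"rx":0,"ry":0,"rz":0,"fingers":0},{"dx":0,"dy":0,"dz":-140,"rx":0,"ry":0,"rz":0,"fingers":0},{"dx":0,"dy":0,"dz":-170,"rx":0,"ry":0,"rz":0,"fingers":0}]'
python3 -m pendant '[{"dx":-2,"dy":45,"dz":0,"rx":0,"ry":0,"rz":0,"fingers":0},{"dx":-4,"dy":95,"dz":0,"rx":0,"ry":0,"rz":0,"fingers":0},{"dx":-6,"dy":145,"dz":0,"rx":0,"ry":0,"rz":0,"fingers":0},{"dx":-8,"dy":195,"dz":0,"rx":0,"ry":0,"rz":0,"fingers":0},{"dx":-10,"dy":245,"dz":0,"rx":0,"ry":0,"rz":0,"fingers":0},{"dx":-12,"dy":295,"dz":0,"rx":0,"ry":0,"rz":0,"fingers":0},{"dx":-14,"dy":345,"dz":0,"rx":0,"ry":0,"rz":0,"fingers":0},{"dx":-15,"dy":395,"dz":0,"rx":0,"ry":0,"rz":0,"fingers":0},{"dx":-15,"dy":430,"dz":0,"rx":0,"ry":0,"rz":0,"fingers":0},{"dx":-15,"dy":430,"dz":0,"rx":0,"ry":0,"rz":0,"fingers":0},{"dx":-15,"dy":430,"dz":0,"rx":0,"ry":0,"rz":0,"fingers":0}]'
python3 w.py orange 0.178;cp pics/$(ls -t pics|head -1) pics/oh.png
```

```text
time: 40.12
eef_pos: [0.6066, -0.332, 0.0299]
tool_rot: [[-1.0, 0.002, 0.0], [0.002, 1.0, -0.0], [-0.0, -0.0, -1.0]]
ft_force: [-0.6, 0.2, 0.3]
gripper_width: 0.0926
gripper_force: 0.0
time: 41.38
eef_pos: [0.6062, -0.3322, 0.0296]
tool_rot: [[-1.0, 0.002, -0.0], [0.002, 1.0, 0.0], [0.0, 0.0, -1.0]]
ft_force: [0.4, 0.2, 0.0]
gripper_width: 0.0286
gripper_force: 30.0
time: 41.88
eef_pos: [0.607, -0.3327, 0.203]
tool_rot: [[-1.0, 0.002, 0.004], [0.002, 1.0, -0.002], [-0.004, -0.002, -1.0]]
ft_force: [-0.2, 0.1, -0.9]
gripper_width: 0.0286
gripper_force: 30.0
time: 43.25
eef_pos: [0.6222, 0.0961, 0.1996]
tool_rot: [[-1.0, 0.003, -0.0], [0.003, 1.0, -0.002], [0.0, -0.002, -1.0]]
ft_force: [0.1, -0.7, -1.5]
gripper_width: 0.0285
gripper_force: 30.0
tcp [0.6222 0.0961 0.1996] yaw -0.19 tilt [-0.    -0.002] w 0.0285 t 43.25 cam [0.552 0.097 0.346] view [ 0.26 -0.   -0.97]
outer px 305 300 xy [0.6464 0.1113] dia 5.8 resid 0.7
outer px 248 300 xy [0.6464 0.0818] dia 5.7 resid 0.6
outer px 276 267 xy [0.6248 0.0966] dia 18.7 resid 1.1
outer px 276 213 xy [0.597  0.0968] dia 51.6 resid 5.8
  hole px 280 191 xy [0.59   0.0983] dia 5.3 resid 1.0
shot 22
```

View pics/oh.png

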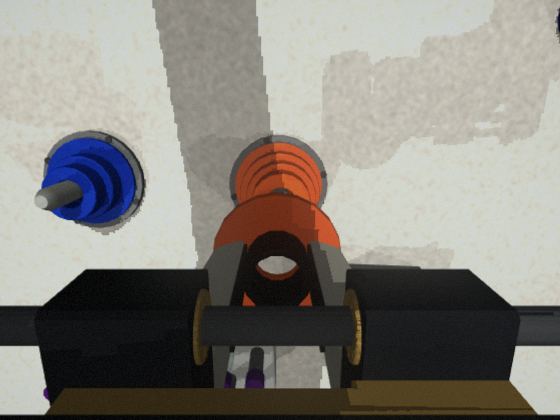

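Image: three orange rings are nested in order on the orange hub (277,180), both blue rings are seated (90,185), and the cap is held level at (277,260). I'll lower the cap.

```bash
python3 -m pendant '[{"dx":0,"dy":2,"dz":0,"rx":0,"ry":0,"rz":0,"fingers":0},{"dx":0,"dy":2,"dz":35,"rx":0,"ry":0,"rz":0,"fingers":0},{"dx":0,"dy":2,"dz":60,"rx":0,"ry":0,"rz":0,"fingers":0},{"dx":0,"dy":2,"dz":74,"rx":0,"ry":0,"rz":0,"fingers":0},{"dx":0,"dy":2,"dz":82,"rx":0,"ry":0,"rz":0,"fingers":0},{"dx":0,"dy":2,"dz":89,"rx":0,"ry":0,"rz":0,"fingers":0}]'
python3 -m pendant '[{"dx":0,"dy":0,"dz":4,"rx":0,"ry":0,"rz":0,"fingers":0},{"dx":0,"dy":0,"dz":7,"rx":0,"ry":0,"rz":0,"fingers":0},{"dx":0,"dy":0,"dz":7,"rx":0,"ry":0,"rz":0,"fingers":0}]'
```

```text
time: 44.05
eef_pos: [0.6228, 0.0996, 0.111]
tool_rot: [[-1.0, 0.003, 0.002], [0.003, 1.0, 0.0], [-0.002, 0.0, -1.0]]
ft_force: [-0.1, -0.4, -1.0]
gripper_width: 0.0287
gripper_force: 30.0
time: 44.42
eef_pos: [0.6222, 0.0996, 0.1037]
tool_rot: [[-1.0, 0.002, 0.0], [0.002, 1.0, -0.0], [-0.0, -0.0, -1.0]]
ft_force: [0.4, -1.5, -0.5]
gripper_width: 0.0286
gripper_force: 30.0
```

```bash
python3 -m pendant '[{"dx":0,"dy":0,"dz":0,"rx":0,"ry":0,"rz":0,"fingers":1},{"dx":0,"dy":0,"dz":0,"rx":0,"ry":0,"rz":0,"fingers":1},{"dx":0,"dy":0,"dz":0,"rx":0,"ry":0,"rz":0,"fingers":1},{"dx":0,"dy":0,"dz":0,"rx":0,"ry":0,"rz":0,"fingers":1},{"dx":0,"dy":0,"dz":0,"rx":0,"ry":0,"rz":0,"fingers":1},{"dx":0,"dy":0,"dz":-40,"rx":0,"ry":0,"rz":0,"fingers":1},{"dx":0,"dy":0,"dz":-80,"rx":0,"ry":0,"rz":0,"fingers":1},{"dx":0,"dy":0,"dz":-107,"rx":0,"ry":0,"rz":0,"fingers":1}]'
python3 -m pendant '[{"dx":25,"dy":45,"dz":0,"rx":0,"ry":0,"rz":0,"fingers":1},{"dx":52,"dy":95,"dz":0,"rx":0,"ry":0,"rz":0,"fingers":1},{"dx":80,"dy":145,"dz":0,"rx":0,"ry":0,"rz":0,"fingers":1},{"dx":105,"dy":195,"dz":0,"rx":0,"ry":0,"rz":0,"fingers":1},{"dx":130,"dy":240,"dz":0,"rx":0,"ry":0,"rz":0,"fingers":1},{"dx":147,"dy":266,"dz":0,"rx":0,"ry":0,"rz":0,"fingers":1},{"dx":147,"dy":266,"dz":0,"rx":0,"ry":0,"rz":0,"fingers":1},{"dx":147,"dy":266,"dz":0,"rx":0,"ry":0,"rz":0,"fingers":1},{"dx":147,"dy":266,"dz":0,"rx":0,"ry":0,"rz":0,"fingers":1}]'
python3 w.py blue 0.008 blue_cap_mid; python3 cap.py blue 0.474 0.362
```

```text
time: 45.42
eef_pos: [0.6227, 0.0999, 0.2128]
tool_rot: [[-1.0, 0.002, 0.002], [0.002, 1.0, 0.0], [-0.002, 0.0, -1.0]]
ft_force: [-0.2, -0.1, 0.2]
gripper_width: 0.0928
gripper_force: 0.0
time: 46.55
eef_pos: [0.4772, 0.364, 0.2107]
tool_rot: [[-1.0, 0.006, 0.001], [0.006, 1.0, -0.001], [-0.001, -0.001, -1.0]]
ft_force: [0.9, 0.5, -0.6]
gripper_width: 0.0928
gripper_force: 0.0
tcp [0.4772 0.364  0.2107] yaw -0.33 tilt [ 0.001 -0.001] w 0.0928 t 46.55 cam [0.407 0.365 0.357] view [ 0.26 -0.   -0.97]
outer px 279 179 xy [0.4755 0.3668] dia 61.6 resid 0.3
  hole px 280 184 xy [0.4793 0.3669] dia 34.1 resid 0.8
blue_cap_mid 0.7 (278, 176) [0.4722 0.3658 0.0051]
shot 23
hub xy [0.4755 0.3669] 182 med 0.0009 tcp [0.4768 0.3646 0.2107]
z 0.008 px (279, 181)
z 0.033 px (279, 186)
```

```bash
python3 -m pendant '[{"dx":1,"dy":2,"dz":50,"rx":0,"ry":0,"rz":0,"fingers":1},{"dx":1,"dy":2,"dz":100,"rx":0,"ry":0,"rz":0,"fingers":1},{"dx":1,"dy":2,"dz":150,"rx":0,"ry":0,"rz":0,"fingers":1},{"dx":1,"dy":2,"dz":172,"rx":0,"ry":0,"rz":0,"fingers":1},{"dx":1,"dy":2,"dz":181,"rx":0,"ry":0,"rz":0,"fingers":1},{"dx":1,"dy":2,"dz":181,"rx":0,"ry":0,"rz":0,"fingers":1}]'
python3 -m pendant '[{"dx":0,"dy":0,"dz":0,"rx":0,"ry":0,"rz":0,"fingers":0},{"dx":0,"dy":0,"dz":0,"rx":0,"ry":0,"rz":0,"fingers":0},{"dx":0,"dy":0,"dz":0,"rx":0,"ry":0,"rz":0,"fingers":0},{"dx":0,"dy":0,"dz":0,"rx":0,"ry":0,"rz":0,"fingers":0},{"dx":0,"dy":0,"dz":0,"rx":0,"ry":0,"rz":0,"fingers":0},{"dx":0,"dy":0,"dz":0,"rx":0,"ry":0,"rz":0,"fingers":0},{"dx":0,"dy":0,"dz":0,"rx":0,"ry":0,"rz":0,"fingers":0},{"dx":0,"dy":0,"dz":0,"rx":0,"ry":0,"rz":0,"fingers":0},{"dx":0,"dy":0,"dz":0,"rx":0,"ry":0,"rz":0,"fingers":0},{"dx":0,"dy":0,"dz":0,"rx":0,"ry":0,"rz":0,"fingers":0}]'
python3 -m pendant '[{"dx":0,"dy":0,"dz":-40,"rx":0,"ry":0,"rz":0,"fingers":0},{"dx":0,"dy":0,"dz":-90,"rx":0,"ry":0,"rz":0,"fingers":0},{"dx":0,"dy":0,"dz":-140,"rx":0,"ry":0,"rz":0,"fingers":0},{"dx":0,"dy":0,"dz":-180,"rx":0,"ry":0,"rz":0,"fingers":0},{"dx":0,"dy":0,"dz":-180,"rx":0,"ry":0,"rz":0,"fingers":0}]'
python3 -m pendant '[{"dx":-15,"dy":-45,"dz":0,"rx":0,"ry":0,"rz":0,"fingers":0},{"dx":-31,"dy":-95,"dz":0,"rx":0,"ry":0,"rz":0,"fingers":0},{"dx":-47,"dy":-145,"dz":0,"rx":0,"ry":0,"rz":0,"fingers":0},{"dx":-63,"dy":-195,"dz":0,"rx":0,"ry":0,"rz":0,"fingers":0},{"dx":-79,"dy":-245,"dz":0,"rx":0,"ry":0,"rz":0,"fingers":0},{"dx":-95,"dy":-295,"dz":0,"rx":0,"ry":0,"rz":0,"fingers":0},{"dx":-111,"dy":-345,"dz":0,"rx":0,"ry":0,"rz":0,"fingers":0},{"dx":-127,"dy":-395,"dz":0,"rx":0,"ry":0,"rz":0,"fingers":0},{"dx":-142,"dy":-442,"dz":0,"rx":0,"ry":0,"rz":0,"fingers":0},{"dx":-142,"dy":-442,"dz":0,"rx":0,"ry":0,"rz":0,"fingers":0},{"dx":-142,"dy":-442,"dz":0,"rx":0,"ry":0,"rz":0,"fingers":0},{"dx":-142,"dy":-442,"dz":0,"rx":0,"ry":0,"rz":0,"fingers":0}]'
```

```text
time: 47.45
eef_pos: [0.4751, 0.368, 0.0297]
tool_rot: [[-1.0, 0.003, 0.0], [0.003, 1.0, -0.0], [-0.0, -0.0, -1.0]]
ft_force: [-0.0, -0.2, -0.4]
gripper_width: 0.0928
gripper_force: 0.0
time: 48.7
eef_pos: [0.4747, 0.368, 0.0296]
tool_rot: [[-1.0, 0.002, -0.0], [0.002, 1.0, -0.0], [0.0, -0.0, -1.0]]
ft_force: [0.5, -1.0, -0.8]
gripper_width: 0.0284
gripper_force: 30.0
time: 49.32
eef_pos: [0.4763, 0.3695, 0.2133]
tool_rot: [[-1.0, 0.002, 0.006], [0.002, 1.0, 0.005], [-0.006, 0.005, -1.0]]
ft_force: [-0.6, -0.4, -0.3]
gripper_width: 0.0288
gripper_force: 30.0
time: 50.82
eef_pos: [0.6153, -0.0717, 0.209]
tool_rot: [[-1.0, -0.001, -0.002], [-0.001, 1.0, 0.002], [0.002, 0.002, -1.0]]
ft_force: [0.3, -1.3, -0.9]
gripper_width: 0.0287
gripper_force: 30.0
```

```bash
python3 -m pendant '[{"dx":-1,"dy":-2,"dz":0,"rx":0,"ry":0,"rz":0,"fingers":0},{"dx":-1,"dy":-2,"dz":40,"rx":0,"ry":0,"rz":0,"fingers":0},{"dx":-1,"dy":-2,"dz":68,"rx":0,"ry":0,"rz":0,"fingers":0},{"dx":-1,"dy":-2,"dz":80,"rx":0,"ry":0,"rz":0,"fingers":0},{"dx":-1,"dy":-2,"dz":90,"rx":0,"ry":0,"rz":0,"fingers":0},{"dx":-1,"dy":-2,"dz":98,"rx":0,"ry":0,"rz":0,"fingers":0}]'
python3 -m pendant '[{"dx":0,"dy":0,"dz":8,"rx":0,"ry":0,"rz":0,"fingers":0},{"dx":0,"dy":0,"dz":17,"rx":0,"ry":0,"rz":0,"fingers":0},{"dx":0,"dy":0,"dz":24,"rx":0,"ry":0,"rz":0,"fingers":0},{"dx":0,"dy":0,"dz":27,"rx":0,"ry":0,"rz":0,"fingers":0},{"dx":0,"dy":0,"dz":27,"rx":0,"ry":0,"rz":0,"fingers":0}]'
```

```text
time: 51.58
eef_pos: [0.6175, -0.0761, 0.112]
tool_rot: [[-1.0, 0.002, 0.002], [0.002, 1.0, -0.0], [-0.002, -0.0, -1.0]]
ft_force: [-0.1, -0.6, -1.4]
gripper_width: 0.0284
gripper_force: 30.0
time: 52.2
eef_pos: [0.6167, -0.0762, 0.0845]
tool_rot: [[-1.0, 0.002, -0.0], [0.002, 1.0, -0.0], [0.0, -0.0, -1.0]]
ft_force: [-0.3, 0.6, -0.7]
gripper_width: 0.0287
gripper_force: 30.0
```

```bash
python3 -m pendant '[{"dx":0,"dy":0,"dz":1,"rx":0,"ry":0,"rz":0,"fingers":1},{"dx":0,"dy":0,"dz":1,"rx":0,"ry":0,"rz":0,"fingers":1},{"dx":0,"dy":0,"dz":1,"rx":0,"ry":0,"rz":0,"fingers":1},{"dx":0,"dy":0,"dz":1,"rx":0,"ry":0,"rz":0,"fingers":1},{"dx":0,"dy":0,"dz":1,"rx":0,"ry":0,"rz":0,"fingers":1},{"dx":0,"dy":0,"dz":-40,"rx":0,"ry":0,"rz":0,"fingers":1},{"dx":0,"dy":0,"dz":-90,"rx":0,"ry":0,"rz":0,"fingers":1},{"dx":0,"dy":0,"dz":-130,"rx":0,"ry":0,"rz":0,"fingers":1},{"dx":50,"dy":0,"dz":-150,"rx":0,"ry":0,"rz":0,"fingers":1},{"dx":100,"dy":-40,"dz":-150,"rx":0,"ry":0,"rz":0,"fingers":1},{"dx":140,"dy":-80,"dz":-150,"rx":0,"ry":0,"rz":0,"fingers":1},{"dx":140,"dy":-80,"dz":-150,"rx":0,"ry":0,"rz":0,"fingers":1}]'
python3 - <<'E'
from h import *
o=[]
for n,(x0,y0,w,h) in(("scene",(130,130,260,180)),("side",(190,140,180,125))):
    c,T,s=grab(n); o.append(cv2.resize(c["image"][y0:y0+h,x0:x0+w],(400,int(400*h/w)),interpolation=cv2.INTER_CUBIC))
    for l in("blue_cap_mid","orange_cap_mid"):
        for r in find_in(c,l)[:1]: print(n,l,round(r["p"],2),pix(c,r["at"]),(T@np.append(r["at"],1))[:3].round(3))
k=min(i.shape[0] for i in o); cv2.imwrite("pics/end.png",np.hstack([i[:k] for i in o]))
E
```

```text
time: 53.7
eef_pos: [0.4729, -0.1603, 0.2351]
tool_rot: [[-1.0, 0.011, -0.002], [0.011, 1.0, -0.002], [0.002, -0.002, -1.0]]
ft_force: [0.4, 0.7, 0.6]
gripper_width: 0.0929
gripper_force: 0.0
scene blue_cap_mid 0.82 (257, 218) [ 0.631 -0.072  0.059]
scene orange_cap_mid 0.86 (326, 225) [0.638 0.101 0.078]
side blue_cap_mid 0.62 (300, 226) [ 0.612 -0.09   0.06 ]
```

View pics/end.png

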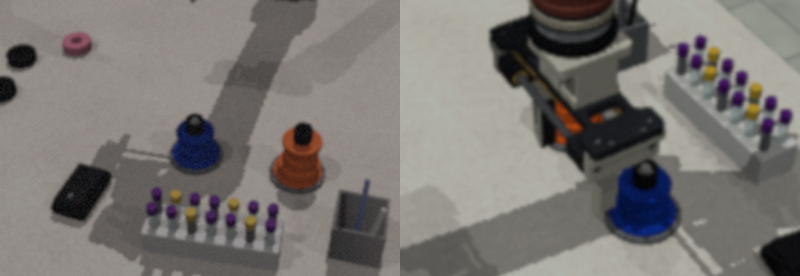

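The end picture shows both stacks complete and upright: the blue one with its cap at (195,140) and the orange one with its cap at (300,155). The rack, mouse and pot are where they were, no blue or orange rings are left in view, and the arm is clear.

```bash
python3 -c "
from bench import job
print(job.sign_off())"
```

```text
the job is handed in; nothing more can be done
None
```

Both hubs are built and the job is handed in: orange large, medium, small and cap; blue medium, small and cap (no blue large was on the bench), with the rack, mouse and pen pot left in place.

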